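# Draw out the drop arm of a fraction collector and hold it

### The arm

A 6-joint arm with a two-finger parallel gripper is mounted at the origin on the work surface. World frame = base frame: x ahead of the robot, y to its left, z up, the work surface at z = 0. Lengths are in m, angles in degrees, forces in N, time in s.
With the tool pointing down it reaches from about 0.4 to 0.825 m from the base axis. Payload 7 kg.
Tool frame: the origin (TCP) lies at the very end of the fingers, on their centre line; the grasp point (between the pads) lies 19 mm behind it; x points along the fingers, y is the direction in which the jaws open and shut, and the axes are right-handed (so a half turn about x gives the same grasp; the last joint's range is limited). The gripper opens to 88 mm and grips with 3 to 60 N. Pads are 19 mm wide; open, the fingers measure 130 mm over their backs; the gripper's body (78 mm by 193 mm) begins 47 mm behind the grasp point.
Start: joints at [89.273, 20.546, 0.682, 0, -70.136, -16.507], TCP at [0.2, 0.645, 0.227] pointing down, gripper open.
Joint ranges: [-176.03, 176.03], [-82.01, 121.73], [-58.28, 71.71], [-173.87, 95.51], [-174.79, -0.11], [-173.66, 173.66]. Speed limits (degrees/s): [136.94, 136.94, 172.46, 180, 180, 180].

### API

Orientations are given as [roll, pitch, yaw] about the fixed x, y, z axes, in that order (R = Rz(yaw) Ry(pitch) Rx(roll)).
In Python, from plant import monitor, eyes, ticket gives the robot as it stands. The module is installed in compiled form; this text tells all that it offers.
- The arm moves only by the shell command python3 -m crank 'ROWS'. ROWS is JSON, a list of rows, each an object with "linear": the shift along the world's x, y, z in units of 60 mm (1.0 is 60 mm), a list of three; "rot": the turn, a rotation vector about the world's x, y, z in units of 5 degrees (1.0 is 5 degrees), a list of three; "hand": the opening, from 0 (shut) to 1 (fully open). In form: [{"linear": [tx, ty, tz], "rot": [ax, ay, az], "hand": hand}, ...]. A call has 1 to 20 rows; each row shifts and turns the pose as measured when the row begins; what a row does not reach is not made up. A row lasts 1/8 s, in which the tool goes at most 62.5 mm and 10.7 degrees, less where a joint would pass 70% of its speed; a pose out of reach is approached as far as the arm can. A call is refused whole if a number of a shift passes 1 or a number of a turn 1, either way. A call with a gripper value outside its range is refused whole. The fingers move at their own pace and stop on an object; the grip force is fixed at half the most. Time passes only in rows, so rows that do not move let the fingers close. It gives the time, the measured TCP pose, the force and the opening at its end, in the units of the state.
- monitor.get_obs(): the state, without advancing time (a new reading comes with each control period).
- eyes.snapshot(name): name is "scene" or "side" or "wrist"; returns a dict with "image" (480x640x3 uint8, red, green, blue), "depth" (480x640 float32, m along the optical axis (not along the pixel's ray), 0 where there is no reading), "K" (3x3 intrinsics, pixels), "camera_from_world" (4x4, takes a point from world to camera coordinates); the wrist camera has in their place "hand_eye" (4x4, takes a point from camera to tool coordinates, whose origin is the TCP and whose axes are the tool frame's). Camera axes: x right, y up, looking along -z (the intrinsics and any distortion apply to the point x, -y, -z); pixel columns grow to the right and rows downward; lengths in m; the calibration is good to about 2 mm. The wrist camera is an equidistant fisheye: a pixel r from the principal point sees the ray r / f radians off the axis. A picture is of the moment at which its call begins: read the wrist's pose just before it.
- ticket.close_job(): hands the job in, once; it reports no verdict.
The state is a dict: "clock": time; "joint_pos": joint angles; "qvel": joint speeds; "tau": joint torques, N m; "tool_pos": TCP position; "orientation": TCP orientation; "force": force on the tool from outside, world axes, zero at the start; "moment": the same for the moment, N m; "opening": finger opening in m.
Only numpy, scipy, OpenCV 4.12 (cv2) and the standard library are available. Lean on these libraries where they do the work, as an engineer would, in place of code of your own. Each camera call takes 0.05 s, during which the arm holds its last target.

### The job

The tall stoppered test tube left in the fraction collector's rack stands in the way of the drop arm: lift it out and lower it, without dropping it, into the empty beaker. Then squeeze the lock button on the side of the drop head to free the telescoping arm, draw it out until the fifth long line of the scale on its bar is at the mouth of the sleeve (the nozzle is then over the fifth row of tubes), and finish while still holding it there with the button squeezed, because a spring pulls the arm home when it is let go. Leave the other tubes and glassware where they stand and do not tip the beaker.

Things in the scene. Friction and masses are not known exactly. Their poses are not given: they have to be found in the camera images.
- collector: Fraction collector, fixed machine: white base plate 130 x 460 mm, 14 mm thick, with a pale tube rack and a white tower with a level telescoping arm on top. Origin on the bench under the nozzle when the arm is home. The arm slides out along the machine's -y axis; +y points back to the tower and sleeve, z up. Nothing of it stands above 218 mm.
- rack_hole1 (a point): Centre of the rack's first middle hole, at deck level, 90 mm above the bench, 30 mm along the collector's -y from its origin. The rack (98 mm wide in x, y = -13 to -197 mm) has 6 rows of 24 mm holes 30 mm apart, counted from here along -y, in 3 columns at x = -30, 0, +30 mm. Most hold open glass tubes 16 mm wide, tops 120 mm above the bench.
- drop_arm (a joint): How far the arm is drawn out, m: 0 home (locked), up to 0.19. Its first long scale line is at the sleeve's mouth at 0.03, the fifth at 0.15. A spring pulls it home with about 4.4 N (home) to 5.6 N (at 0.15); friction about 0.5 N. At home it is locked until the lock button is in by more than about 4 mm; once out it is free, and it locks again when it springs home.
- head_center (a point): Centre of the drop head at the end of the bar, a grey block 34 mm (x) x 36 mm (y) x 40 mm high with a steel nozzle below it. Moves with the arm, axes parallel to the collector's; this point is 200 mm above the bench. Its two side faces (+x and -x) are free: it can be pinched across x from above with the button under one finger.
- nozzle_tip (a point): Lower end of the nozzle, 62 mm below the centre of the drop head, 138 mm above the bench (18 mm above the open tubes).
- lock_button (a joint): Travel of the lock button, m: 0 is out, 0.006 fully in. A round metal button 18 mm across in the middle of the head's +x face, standing 8 mm out of it, pressed in along the head's -x. Spring: 1.5 N to start, 5 N fully in. With the button out the head measures 42 mm across x over the button, with it in 36 mm.
- button_face (a point): Centre of the outer face of the lock button.
- sleeve_mouth (a point): Middle of the sleeve's mouth (the front face of its steel collar) at the level of the bar's top, 212 mm above the bench: the edge against which the scale is read. The bar's top (20 mm wide) has dark lines: a full-width long one every 30 mm, one for each tube row, and two short ones between; they come out of the mouth as the arm is drawn out. The sleeve is 34 mm wide, its top 218 mm above the bench.
- tall_tube_center (a point): Middle (half-way up) of the tall closed glass test tube with a tan rubber stopper, about 0.05 kg: 20 mm wide, 195 mm long over the stopper (the top 15 mm, 24 mm wide). Its z axis points up the tube. It starts upright in the rack's middle column, row 2, 3 or 4, foot 20 mm and top 215 mm above the bench.
- tall_tube_foot (a point): Lowest point of the tall tube, 97.5 mm below its middle. It must rise 75 mm to leave the rack's deck and over 100 mm to pass above the other tubes.
- beaker_in (a point): Centre of the inner floor of the empty glass beaker, 4 mm above the bench. The beaker is loose, 70 mm wide (75 mm over the lip), 95 mm high, wall 3 mm, inner width 64 mm, 0.18 kg. The tube may lean in it.
- beaker: The same beaker; origin at the centre of its underside.
- rack_tube_a: Loose open glass tube 16 mm wide, 100 mm long, in the rack's middle column, to be left there; origin at its foot.
- rack_tube_b: The other loose tube of the same kind, in the rack's middle column, to be left there; origin at its foot.
- flask: Bystander to be left alone: conical glass flask, 84 mm wide, 122 mm high; origin at the centre of its underside.
- reagent_jar: Bystander to be left alone: clear glass jar with a glass stopper, 92 mm wide, 158 mm high; origin at the centre of its underside.
- marker_pen: Bystander to be left alone: white marker pen with a dark cap, lying, 140 mm long, 17 mm thick; origin at the centre of its underside.
- petri_dish: Bystander to be left alone: flat round glass dish, 91 mm wide, 15 mm high; origin at the centre of its underside.
There are look-alikes about, which are no part of the job. What is shaped like the beaker but red is not meant. Leave any turquoise look-alike of the part that bears tall_tube_center alone.

How it is judged:
By the outcome, as a careful person would: the job done as asked, in the order asked, and still so for the second after the job is handed in, while the arm keeps its last pose, push and grip.
It also fails if it takes over 58 s, if anything falls off the work surface, if the arm or the gripper's body presses on something with over 40 N, if the wrist force passes 120 N, or if a joint passes its speed limit or range.

## Working session

There is one attempt and no reset: what is moved stays moved. The work goes in short steps, Python scripts to look and compute and a shell command to move; the robot and the scene stay as the last step left them, time stands still between calls to the robot, and variables do not carry over. Pictures are saved under pics/ and viewed, and the job is handed in when it is done.

```bash
mkdir -p pics; cat > h.py <<'E'
import numpy as np, cv2
from plant import monitor, eyes, ticket
def snap(n,fn=None):
    o=monitor.get_obs(); s=eyes.snapshot(n); s['obs']=o
    if fn: cv2.imwrite('pics/'+fn,cv2.cvtColor(s['image'],cv2.COLOR_RGB2BGR))
    return s
def unproj_fixed(s,u,v,z=None,depth=None):
    K=s['K']; M=np.linalg.inv(s['camera_from_world'])
    d=np.array([(u-K[0,2])/K[0,0],-(v-K[1,2])/K[1,1],-1.0])
    o=M[:3,3]; r=M[:3,:3]@d
    t=depth if depth is not None else (z-o[2])/r[2]
    return o+t*r
E
python3 - <<'E'
from h import *
print(monitor.get_obs())
for n in ['scene','side','wrist']:
    s=snap(n,n+'0.png'); print(n,s['K'],s.get('camera_from_world',s.get('hand_eye')), {k:getattr(v,'shape',v) for k,v in s.items() if k not in('obs','K')}.keys())
E
```

```text
{'clock': 0.0, 'joint_pos': array([ 8.92708360e+01,  2.05905970e+01,  6.33078407e-01, -2.07159075e-02,
       -7.01361152e+01, -1.65076835e+01]), 'qvel': array([ 0.06236204, -0.05330149,  0.07704206,  0.03188349,  0.0082291 ,
       -0.06075585]), 'tau': array([ 9.52384798e-04, -5.82716453e+01,  2.93057477e+01,  6.99715421e+00,
        7.24798796e-03, -1.64380212e-04]), 'tool_pos': array([0.19988571, 0.64420142, 0.225625  ]), 'orientation': array([  94.76017326,   89.9043619 , -102.4837291 ]), 'force': array([-0.28844094,  0.05255947,  0.61510297]), 'moment': array([-0.04042801,  0.01328683, -0.01059966]), 'opening': 0.087994114950653}
scene [[452.25508237   0.         316.18977511]
 [  0.         452.25508237 232.00298751]
 [  0.           0.           1.        ]] [[-1.39948668e-01  9.90158760e-01  2.81296521e-05  1.84234802e-01]
 [-6.11132851e-01 -8.63996407e-02  7.86798411e-01  2.05036641e-01]
 [ 7.79057770e-01  1.10094199e-01  6.17210061e-01 -1.29591630e+00]
 [ 0.00000000e+00  0.00000000e+00  0.00000000e+00  1.00000000e+00]] dict_keys(['image', 'depth', 'camera_from_world'])
side [[500.58073957   0.         313.87946341]
 [  0.         500.58073957 232.97392982]
 [  0.           0.           1.        ]] [[-0.76833372 -0.64001678  0.00646685  0.37198896]
 [ 0.34751452 -0.40866038  0.84393741 -0.35428467]
 [-0.53749136  0.65067289  0.53640267 -0.5650964 ]
 [ 0.          0.          0.          1.        ]] dict_keys(['image', 'depth', 'camera_from_world'])
wrist [[371.64829954   0.         323.56722726]
 [  0.         371.64829954 235.76407891]
 [  0.           0.           1.        ]] [[-3.52427845e-04  2.69042252e-01 -9.63128310e-01 -1.57814496e-01]
 [ 9.99999937e-01  5.29314384e-05 -3.51133931e-04  8.11631180e-04]
 [-4.34900967e-05 -9.63128373e-01 -2.69042254e-01 -7.31716271e-02]
 [ 0.00000000e+00  0.00000000e+00  0.00000000e+00  1.00000000e+00]] dict_keys(['image', 'depth', 'hand_eye'])
```

View pics/scene0.png

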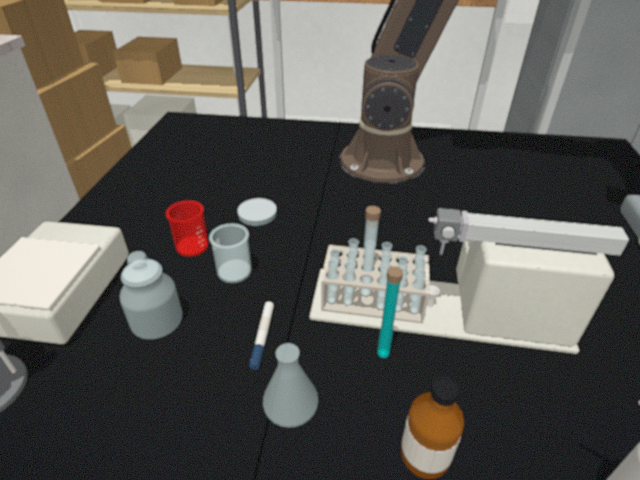

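View pics/side0.png

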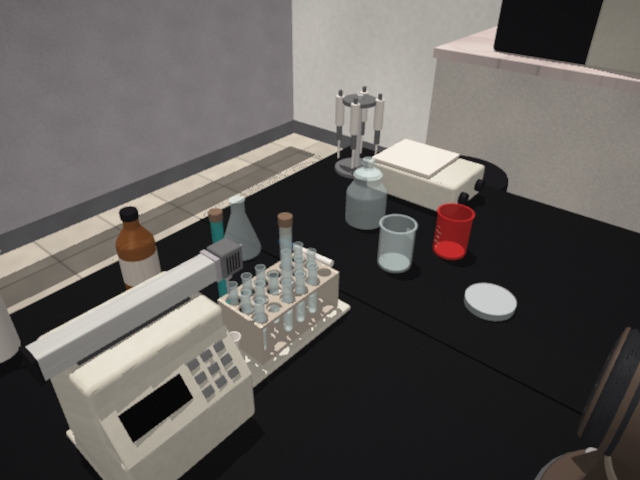

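View pics/wrist0.png

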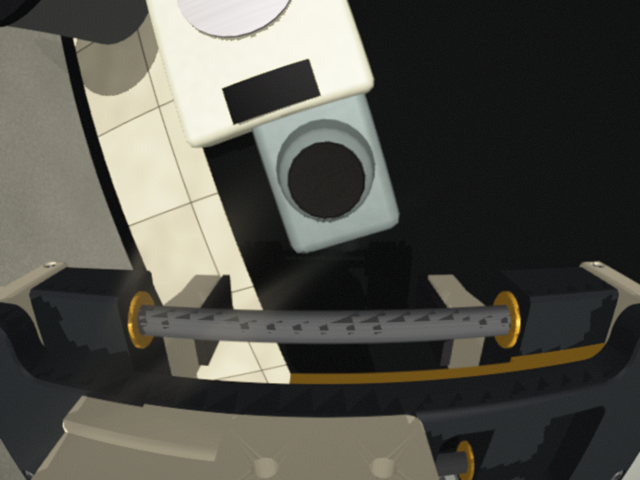

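The scene view shows the collector's tower at (530,290), head (449,224) with its button facing the camera, tall tube stopper (373,212), and a turquoise decoy at (390,310). The clear beaker is at (231,252) and the red one at (187,228). Zooming in to measure.

```bash
python3 - <<'E'
from h import *
s=cv2.imread('pics/scene0.png'); d=cv2.imread('pics/side0.png')
a=s[190:330,300:480]; b=d[190:340,190:370]
c=s[190:300,150:300]; e=d[180:300,360:520]
for n,i in (('a',a),('b',b)): cv2.imwrite(f'pics/z{n}.png',cv2.resize(i,(720,int(720*i.shape[0]/i.shape[1])),interpolation=cv2.INTER_CUBIC))
f=np.hstack([cv2.resize(c,(400,293)),cv2.resize(e,(390,293))]); cv2.imwrite('pics/zc.png',f)
E
```

```text
(no output)
```

View pics/za.png

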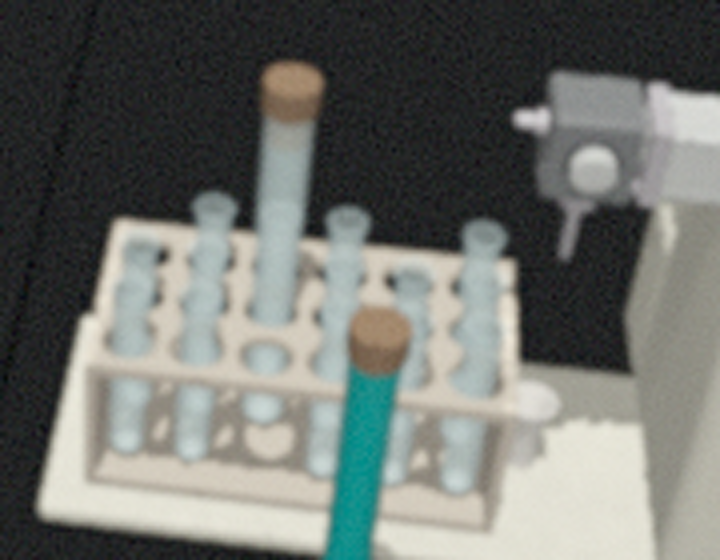

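View pics/zb.png

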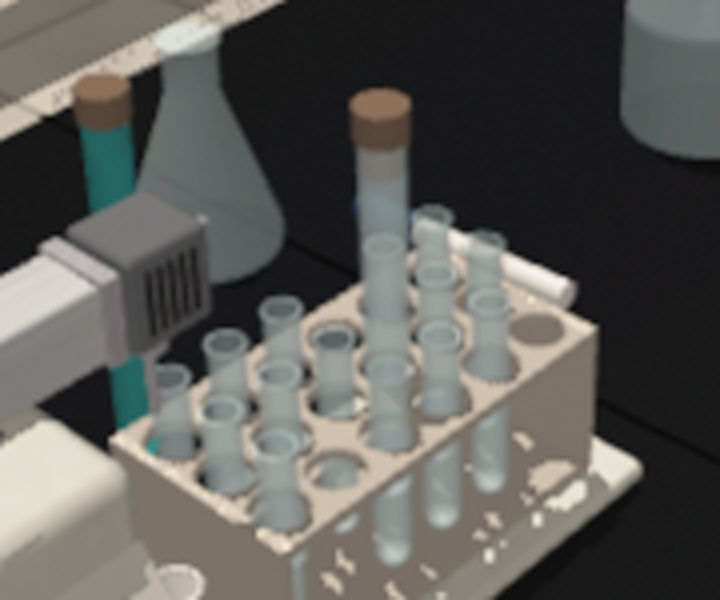

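View pics/zc.png

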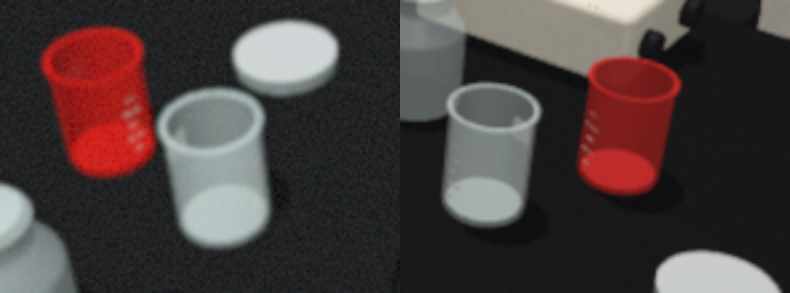

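```bash
cat >> h.py <<'E'
def ray_fixed(s,u,v):
    a=unproj_fixed(s,u,v,depth=0.0); b=unproj_fixed(s,u,v,depth=1.0); d=b-a; return a,d/np.linalg.norm(d)
def tri(r1,r2):
    (a,d),(b,e)=r1,r2
    t=np.linalg.lstsq(np.c_[d,-e],b-a,rcond=None)[0]
    p,q=a+t[0]*d,b+t[1]*e
    return (p+q)/2,np.linalg.norm(p-q)
E
python3 - <<'E'
from h import *
S=snap('scene');D=snap('side')
pairs=dict(stop_top=((373,209.3),(285,215.7)),
 beak_rim=((229.5,234.2),(399,223.9)), beak_floor=((150+225/2.667,190+212/2.667),(360+85/2.4375,180+200/2.44)))
for k,(p,q) in pairs.items():
    print(k,*tri(ray_fixed(S,*p),ray_fixed(D,*q)))
# masks
for n,s in (('S',S),('D',D)):
    h=cv2.cvtColor(s['image'],cv2.COLOR_RGB2HSV)
    m=((h[...,0]<18)&(h[...,1]>70)&(h[...,2]>60)).astype(np.uint8)
    N,l,st,c=cv2.connectedComponentsWithStats(m)
    for i in range(1,N):
        if 60<st[i,4]<500: print(n,st[i],c[i])
# head depth points (scene: x face; side: top)
def P(s,u,v): return unproj_fixed(s,u,v,depth=s['depth'][v,u]).round(4)
print('button',P(S,448,232),'face',P(S,440,235),P(S,457,228),P(S,448,221))
print('headtop scene',P(S,445,212),P(S,455,213))
print('headtop side',P(D,222,245),P(D,228,245),P(D,221,250),P(D,225,240))
print('vent face', P(D,235,262))
print('sleeve top scene',[P(S,u,225) for u in (480,520,560)],[P(S,u,v) for u,v in((500,220),(500,225),(500,230),(600,232),(600,240))])
print('deck',[P(D,u,v) for u,v in((240,292),(330,270),(262,320))])
E
```

```text
stop_top [ 0.55483755 -0.01462049  0.21533877] 0.00033160159628531675
beak_rim [ 0.5059556  -0.28348971  0.09541731] 0.0008921239828229098
beak_floor [ 0.50634248 -0.28457471  0.00343229] 6.098881736392513e-05
S [283   0 108   4 226] [348.9380531    0.73451327]
S [454   0  43   7 253] [475.95652174   2.58893281]
S [350 136  15  17  64] [356.90625  144.734375]
S [365 205  16  15 204] [372.4754902  212.08333333]
S [388 267  14  16 174] [394.20689655 274.43103448]
S [401 446  48  34 308] [420.91233766 469.6461039 ]
D [208 209  15  13 162] [215.2345679  214.80246914]
D [277 212  16  15 202] [284.60891089 218.85643564]
D [617 327  13  25  80] [622.9375 338.3   ]
D [591 362  23  49 136] [601.13235294 385.27941176]
D [627 376  12  17  79] [633.32911392 384.12658228]
D [614 393  19  31 171] [622.59064327 408.12865497]
D [628 408  12  23 141] [635.17021277 419.70212766]
button [0.5848 0.1033 0.205 ] face [0.5742 0.0945 0.1897] [0.5749 0.1176 0.2068] [0.5751 0.1017 0.219 ]
headtop scene [0.5515 0.099  0.2191] [0.5527 0.1144 0.2196]
headtop side [0.563  0.1035 0.2186] [0.5547 0.0999 0.2204] [0.5542 0.1129 0.2192] [0.5693 0.0924 0.2186]
vent face [0.543  0.1002 0.1976]
sleeve top scene [array([0.5721, 0.1514, 0.2142]), array([0.5668, 0.2114, 0.2166]), array([0.5572, 0.273 , 0.216 ])] [array([0.5576, 0.1832, 0.2165]), array([0.5691, 0.1816, 0.2152]), array([0.5744, 0.1821, 0.2095]), array([0.5681, 0.3275, 0.2166]), array([0.5782, 0.3269, 0.2091])]
deck [array([0.5663, 0.0769, 0.1182]), array([ 0.5215, -0.0869,  0.0881]), array([0.524 , 0.0748, 0.0853])]
```

```bash
python3 - <<'E'
from h import *
S=snap('scene');D=snap('side')
def cloud(s):
    dep=s['depth']; v,u=np.nonzero(dep>0); z=dep[v,u]; K=s['K']
    p=np.c_[(u-K[0,2])/K[0,0]*z,-(v-K[1,2])/K[1,1]*z,-z]
    M=np.linalg.inv(s['camera_from_world']); return p@M[:3,:3].T+M[:3,3],u,v
for n,s in(('S',S),('D',D)):
    P,u,v=cloud(s)
    m=(P[:,2]>0.19)&(P[:,2]<0.226)&(abs(P[:,0]-0.56)<.06)&(P[:,1]>0.05)&(P[:,1]<0.4)
    Q=P[m]
    if n=='D':
        Q=P[m]
    print(n,len(Q))
    # vert profile: bin by y, extents in x at z>0.212
    for y0 in np.arange(0.08,0.38,0.02):
        q=Q[(Q[:,1]>=y0)&(Q[:,1]<y0+.02)]
        if len(q)<10: continue
        t=q[q[:,2]>0.214]; f=q[q[:,2]<0.208]
        print(round(y0,2),len(q),'top x',np.percentile(t[:,0],[2,50,98]).round(4) if len(t)>5 else '', 'z',np.median(t[:,2]).round(4) if len(t)>5 else '','side x',np.median(f[:,0]).round(4) if len(f) else '')
    hq=Q[(Q[:,1]<0.14)]; print('ymin head',np.percentile(hq[:,1],[0.5,2,5]))
E
```

```text
S 4845
0.08 296 top x [0.5435 0.5641 0.5772] z 0.2194 side x 0.5753
0.1 359 top x [0.5444 0.5659 0.5778] z 0.2197 side x 0.5829
0.12 310 top x [0.5453 0.5631 0.5773] z 0.2174 side x 0.5754
0.14 315 top x [0.5473 0.5628 0.5756] z 0.2159 side x 0.575
0.16 317 top x [0.5484 0.5633 0.5762] z 0.2159 side x 0.5755
0.18 324 top x [0.5487 0.5642 0.5767] z 0.2158 side x 0.576
0.2 326 top x [0.5483 0.5641 0.5776] z 0.2159 side x 0.5767
0.22 325 top x [0.5485 0.5641 0.5785] z 0.2159 side x 0.5771
0.24 339 top x [0.5497 0.5656 0.5784] z 0.216 side x 0.5775
0.26 337 top x [0.5507 0.5656 0.5793] z 0.2159 side x 0.5782
0.28 339 top x [0.5513 0.5666 0.5796] z 0.2161 side x 0.5788
0.3 349 top x [0.5513 0.5668 0.5799] z 0.216 side x 0.5793
0.32 347 top x [0.552  0.567  0.5805] z 0.2158 side x 0.5797
0.34 354 top x [0.5522 0.5673 0.5811] z 0.216 side x 0.5803
0.36 196 top x [0.5509 0.5682 0.583 ] z 0.2167 side x 0.5818
ymin head [0.07705474 0.0833175  0.08724405]
D 7769
0.08 241 top x [0.5436 0.557  0.5758] z 0.219 side x 0.5437
0.1 428 top x [0.5435 0.5567 0.5754] z 0.2191 side x 0.5441
0.12 445 top x [0.5444 0.5594 0.5769] z 0.2165 side x 0.5461
0.14 402 top x [0.547  0.5604 0.5753] z 0.2153 side x 0.5472
0.16 418 top x [0.5478 0.5613 0.5763] z 0.2154 side x 0.5477
0.18 453 top x [0.5475 0.5612 0.5758] z 0.2154 side x 0.5482
0.2 484 top x [0.5482 0.5623 0.5768] z 0.2153 side x 0.5486
0.22 520 top x [0.5487 0.5617 0.5772] z 0.2154 side x 0.549
0.24 538 top x [0.5499 0.5631 0.5779] z 0.2154 side x 0.5497
0.26 586 top x [0.5498 0.5629 0.5778] z 0.2154 side x 0.55
0.28 613 top x [0.55  0.564 0.579] z 0.2154 side x 0.5505
0.3 672 top x [0.5505 0.5643 0.5793] z 0.2154 side x 0.551
0.32 715 top x [0.5509 0.5646 0.5795] z 0.2155 side x 0.5514
0.34 764 top x [0.5518 0.5653 0.5798] z 0.2154 side x 0.5519
0.36 486 top x [0.5499 0.5647 0.5823] z 0.2165 side x 0.5522
ymin head [0.08628799 0.08799644 0.09003295]
```

```bash
cat >> h.py <<'E'
from scipy.spatial.transform import Rotation as Ro
YAW=np.radians(-1.5)
def Rt(o=None):
    o=o or monitor.get_obs(); return Ro.from_euler('xyz',o['orientation'],degrees=True).as_matrix()
def plan(target,jaw,o=None,grasp=False):
    """print shift (60mm units) & rotvec (5deg units) to tool-down with jaw along +-jaw"""
    o=o or monitor.get_obs(); R=Rt(o)
    j=np.r_[jaw,0]; j/=np.linalg.norm(j)
    for sg in (1,-1):
        y=sg*j; x=np.array([0,0,-1.]); G=np.c_[x,y,np.cross(x,y)]
        rv=Ro.from_matrix(G@R.T).as_rotvec(degrees=True)
        print('rot deg',rv.round(2),'units',(rv/5).round(2))
    d=np.array(target)-o['tool_pos']; print('shift m',d.round(4),'units',(d/.06).round(3))
E
python3 - <<'E'
from h import *
print(Rt().round(3)); plan([0.5555,-0.0146,0.35],[np.cos(YAW),np.sin(YAW)])
S=snap('scene')
for n,u,v,z in (('red floor',190,245,0.0),('jar',154,325,0),('flask',290,415,0),('amber',428,470,0),('turq top',395,270,.2)): print(n,unproj_fixed(S,u,v,z=z).round(3))
E
```

```text
[[-0.    -0.296 -0.955]
 [-0.    -0.955  0.296]
 [-1.     0.    -0.   ]]
rot deg [2.0000e-02 2.0000e-02 1.0574e+02] units [ 0.    0.   21.15]
rot deg [ 2.000e-02 -2.000e-02 -7.426e+01] units [  0.    -0.   -14.85]
shift m [ 0.3555 -0.6592  0.1237] units [  5.925 -10.986   2.061]
red floor [ 0.44  -0.405  0.   ]
jar [ 0.666 -0.389  0.   ]
flask [ 0.803 -0.112  0.   ]
amber [0.856 0.09  0.   ]
turq top [0.678 0.023 0.2  ]
```

```bash
python3 -m crank '[{"linear":[0,0,0.8],"rot":[0,0,-1],"hand":0.8},{"linear":[0,0,0.8],"rot":[0,0,-1],"hand":0.6},{"linear":[0,0,0.6],"rot":[0,0,-1],"hand":0.6},{"linear":[0.1,-0.2,0],"rot":[0,0,-1],"hand":0.6},{"linear":[0.1,-0.2,0],"rot":[0,0,-1],"hand":0.6},{"linear":[0.1,-0.2,0],"rot":[0,0,-1],"hand":0.6},{"linear":[0.1,-0.2,0],"rot":[0,0,-1],"hand":0.6},{"linear":[0.1,-0.2,0],"rot":[0,0,-1],"hand":0.6}]'; python3 - <<'E'
from h import *
print(monitor.get_obs()['joint_pos'].round(1))
plan([0.5555,-0.0146,0.35],[np.cos(YAW),np.sin(YAW)])
E
```

```text
clock: 1.4
tool_pos: [0.2301, 0.5824, 0.362]
orientation: [49.2, 89.8, 170.7]
force: [-0.8, 0.2, -0.3]
opening: 0.0524
[ 86.2  13.    7.5  -0.2 -84.5 -54.6]
rot deg [ 2.0000e-01 -1.0000e-01  1.4697e+02] units [ 4.000e-02 -2.000e-02  2.939e+01]
rot deg [ -0.07  -0.15 -33.03] units [-0.01 -0.03 -6.61]
shift m [ 0.3254 -0.597  -0.012 ] units [ 5.423 -9.949 -0.201]
```

```bash
python3 -m crank '[{"linear":[0.4,-0.7,0],"rot":[0,0,-0.5],"hand":0.6},{"linear":[0.4,-0.7,0],"rot":[0,0,-0.5],"hand":0.6},{"linear":[0.4,-0.7,0],"rot":[0,0,-0.5],"hand":0.6},{"linear":[0.4,-0.7,0],"rot":[0,0,-0.5],"hand":0.6},{"linear":[0.4,-0.7,0],"rot":[0,0,-0.5],"hand":0.6},{"linear":[0.4,-0.7,0],"rot":[0,0,-0.5],"hand":0.6},{"linear":[0.4,-0.7,0],"rot":[0,0,-0.5],"hand":0.6},{"linear":[0.4,-0.7,0],"rot":[0,0,-0.5],"hand":0.6},{"linear":[0.4,-0.7,0],"rot":[0,0,-0.5],"hand":0.6},{"linear":[0.4,-0.7,0],"rot":[0,0,-0.5],"hand":0.6},{"linear":[0.4,-0.7,0],"rot":[0,0,-0.5],"hand":0.6},{"linear":[0.4,-0.7,0],"rot":[0,0,-0.5],"hand":0.6}]'; python3 - <<'E'
from h import *
print(monitor.get_obs()['joint_pos'].round(1))
plan([0.5555,-0.0146,0.35],[np.cos(YAW),np.sin(YAW)])
s=snap('wrist','w1.png')
E
```

```text
clock: 2.9
tool_pos: [0.5229, 0.0624, 0.3639]
orientation: [-27.4, 89.6, 63.4]
force: [1.5, 0.1, -0.2]
opening: 0.0526
[ 28.    2.8  -4.3  -0.2 -82.6 -27.2]
rot deg [ -0.26  -0.49 177.71] units [-0.05 -0.1  35.54]
rot deg [-0.31  0.16 -2.29] units [-0.06  0.03 -0.46]
shift m [ 0.0326 -0.077  -0.0139] units [ 0.544 -1.283 -0.232]
```

View pics/w1.png

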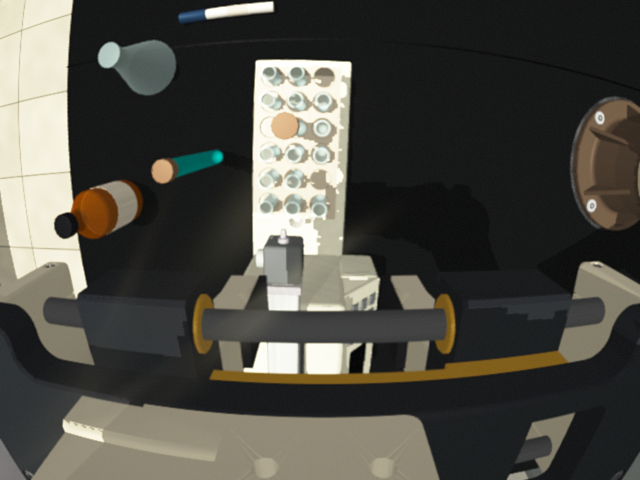

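```bash
cat >> h.py <<'E'
def wray(s,u,v):
    K=s['K'];a,b=(u-K[0,2])/K[0,0],(v-K[1,2])/K[1,1]; th=np.hypot(a,b); k=np.sinc(th/np.pi)
    d=np.array([a*k,-b*k,-np.cos(th)]); H=s['hand_eye']; R=Rt(s['obs'])
    d=R@H[:3,:3]@d; o=s['obs']['tool_pos']+R@H[:3,3]; return o,d/np.linalg.norm(d)
def wz(s,u,v,z):
    o,d=wray(s,u,v); return o+d*(z-o[2])/d[2]
def wproj(s,p):
    H=s['hand_eye'];R=Rt(s['obs']); q=H[:3,:3].T@(R.T@(np.array(p)-s['obs']['tool_pos'])-H[:3,3])
    q=np.array([q[0],-q[1],-q[2]]); r=np.hypot(q[0],q[1]); th=np.arctan2(r,q[2]); K=s['K']
    return np.array([K[0,2]+K[0,0]*th*q[0]/r,K[1,2]+K[1,1]*th*q[1]/r])
def fproj(s,p):
    M=s['camera_from_world']; q=M[:3,:3]@np.array(p)+M[:3,3]; K=s['K']
    return np.array([K[0,2]-K[0,0]*q[0]/q[2],K[1,2]+K[1,1]*q[1]/q[2]])
E
python3 - <<'E'
from h import *
s=snap('wrist','w2.png'); print(s['obs']['tool_pos'],s['obs']['qvel'].round(1))
h=cv2.cvtColor(s['image'],cv2.COLOR_RGB2HSV)
m=((h[...,0]<18)&(h[...,1]>80)&(h[...,2]>100)).astype(np.uint8)
N,l,st,c=cv2.connectedComponentsWithStats(m)
for i in range(1,N):
    if 100<st[i,4]<2000 and st[i,1]<260: print(st[i],c[i],wz(s,*c[i],.215))
im=cv2.imread('pics/w2.png')[50:330,220:400]; cv2.imwrite('pics/w2z.png',cv2.resize(im,None,fx=2.1,fy=2.1,interpolation=cv2.INTER_CUBIC))
E
```

```text
[0.52462181 0.05863763 0.36349798] [ 4.4 -1.2 -2.2 -0.9  0.1 -4.8]
[273 118  27  26 559] [286.22003578 130.48121646] [ 0.55659056 -0.01771277  0.215     ]
[153 164  22  25 443] [163.55756208 175.74266366] [0.66657519 0.01780614 0.215     ]
[  72  191   46   52 1294] [ 93.49072643 215.85703246] [0.74897737 0.0534682  0.215     ]
```

View pics/w2z.png

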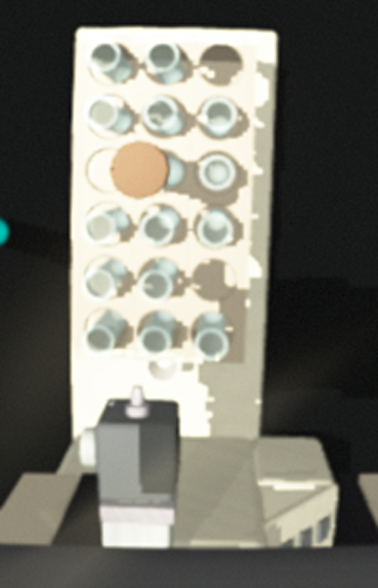

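```bash
python3 -m crank '[{"linear":[0.3,-0.6,-0.2],"rot":[0,0,-0.3],"hand":0.6},{"linear":[0.2,-0.5,-0.5],"rot":[0,0,0],"hand":0.6},{"linear":[0,0,-0.4],"rot":[0,0,0],"hand":0.6},{"linear":[0,0,0],"rot":[0,0,0],"hand":0.6}]'; python3 - <<'E'
from h import *
plan([0.5555,-0.0155,0.16],[np.cos(YAW),np.sin(YAW)])
s=snap('wrist','w3.png'); print(s['obs']['tool_pos'],s['obs']['qvel'].round(1))
h=cv2.cvtColor(s['image'],cv2.COLOR_RGB2HSV)
m=((h[...,0]<18)&(h[...,1]>80)&(h[...,2]>100)).astype(np.uint8)
N,l,st,c=cv2.connectedComponentsWithStats(m)
for i in range(1,N):
    if 100<st[i,4]<2000 and st[i,1]<260: print(st[i],c[i],wz(s,*c[i],.215))
E
```

```text
clock: 3.5
tool_pos: [0.5543, -0.0074, 0.2962]
orientation: [-31.3, 89.7, 57.7]
force: [0.2, 0.1, 0.6]
opening: 0.0526
rot deg [ -0.29  -0.46 179.52] units [-0.06 -0.09 35.9 ]
rot deg [-0.29  0.19 -0.47] units [-0.06  0.04 -0.09]
shift m [ 0.0012 -0.0081 -0.1362] units [ 0.02  -0.135 -2.271]
[ 0.55430013 -0.00740257  0.29623064] [-0.5 -0.7  2.3  0.9 -0.7  0.3]
[ 612  154   28  104 1220] [623.23114754 203.3942623 ] [ 0.30381941 -0.03770915  0.215     ]
[304 213  34  33 848] [320.20400943 229.13443396] [ 0.55700045 -0.01837413  0.215     ]
[ 71 259  44  38 648] [ 86.02160494 275.20833333] [0.74816029 0.01629952 0.215     ]
[160 258  25  14 264] [171.5719697  265.27651515] [0.66591205 0.00673869 0.215     ]
```

View pics/w3.png

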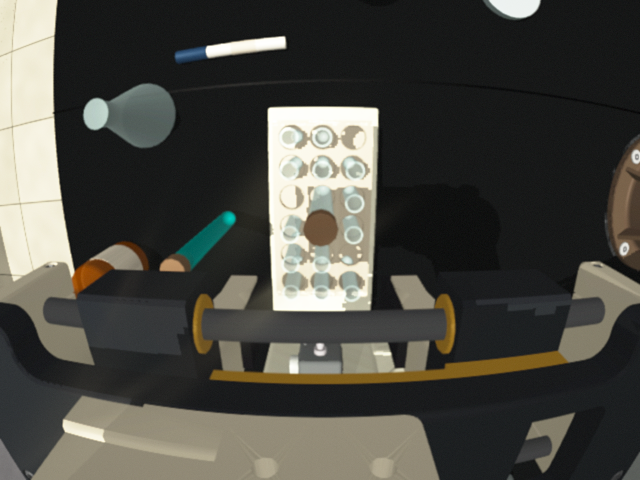

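```bash
python3 -m crank '[{"linear":[0.03,-0.16,-0.3],"rot":[0,0,-0.1],"hand":0.6},{"linear":[0,0,-0.6],"rot":[0,0,0],"hand":0.6},{"linear":[0,0,-0.6],"rot":[0,0,0],"hand":0.6},{"linear":[0,0,-0.5],"rot":[0,0,0],"hand":0.6},{"linear":[0,0,-0.2],"rot":[0,0,0],"hand":0.6},{"linear":[0,0,0],"rot":[0,0,0],"hand":0.6}]'; python3 - <<'E'
from h import *
plan([0.556,-0.0175,0.16],[np.cos(YAW),np.sin(YAW)])
snap('scene','s4.png');snap('side','d4.png')
s=cv2.imread('pics/s4.png')[130:330,280:480]; d=cv2.imread('pics/d4.png')[130:330,190:390]
cv2.imwrite('pics/z4.png',np.hstack([cv2.resize(i,(400,400),interpolation=cv2.INTER_CUBIC) for i in(s,d)]))
E
```

```text
clock: 4.3
tool_pos: [0.5589, -0.0157, 0.1659]
orientation: [-62.9, 89.1, 25.8]
force: [0.2, 0.9, 0.0]
opening: 0.0525
rot deg [ -1.31  -0.63 179.81] units [-0.26 -0.13 35.96]
rot deg [-0.4   0.83 -0.18] units [-0.08  0.17 -0.04]
shift m [-0.0029 -0.0018 -0.0059] units [-0.048 -0.029 -0.098]
```

View pics/z4.png

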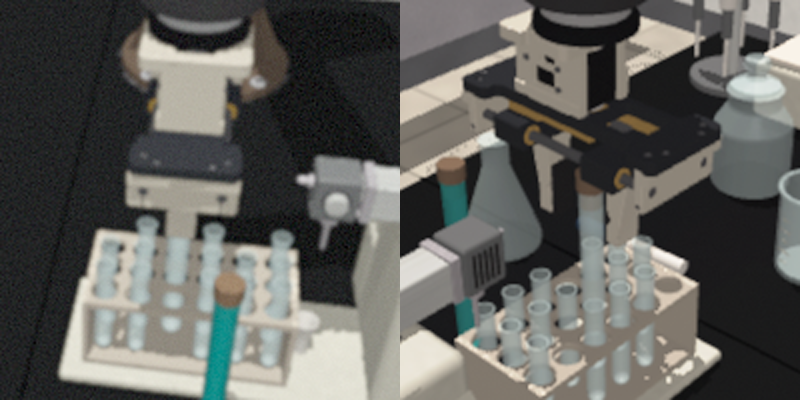

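```bash
python3 -m crank '[{"linear":[-0.04,-0.03,-0.08],"rot":[-0.08,0.17,0],"hand":0.6},{"linear":[0,0,0],"rot":[0,0,0],"hand":0.1},{"linear":[0,0,0],"rot":[0,0,0],"hand":0.1},{"linear":[0,0,0],"rot":[0,0,0],"hand":0.1},{"linear":[0,0,0],"rot":[0,0,0],"hand":0.1}]'; python3 - <<'E'
from h import *
plan([0.556,-0.0175,0.16],[np.cos(YAW),np.sin(YAW)])
E
```

```text
clock: 5.03
tool_pos: [0.5586, -0.0172, 0.1648]
orientation: [-77.1, 89.7, 11.7]
force: [-0.7, 0.2, -1.1]
opening: 0.0225
rot deg [-4.800e-01 -1.000e-01  1.798e+02] units [-1.000e-01 -2.000e-02  3.596e+01]
rot deg [-0.06  0.3  -0.2 ] units [-0.01  0.06 -0.04]
shift m [-0.0026 -0.0003 -0.0048] units [-0.043 -0.006 -0.08 ]
```

```bash
python3 -m crank '[{"linear":[0,0,0],"rot":[0,0,0],"hand":0.1},{"linear":[0,0,0],"rot":[0,0,0],"hand":0.1}]'
```

```text
clock: 5.28
tool_pos: [0.5585, -0.0172, 0.1648]
orientation: [-76.7, 89.7, 12.0]
force: [-0.2, 0.1, 0.0]
opening: 0.0224
```

```bash
python3 -m crank '[{"linear":[0,0,0.2],"rot":[0,0,0],"hand":0.1},{"linear":[0,0,0.25],"rot":[0,0,0],"hand":0.1},{"linear":[0,0,0.25],"rot":[0,0,0],"hand":0.1},{"linear":[0,0,0],"rot":[0,0,0],"hand":0.1}]'; python3 - <<'E'
from h import *
plan([0.5585,-0.0172,0.16],[np.cos(YAW),np.sin(YAW)]); print(monitor.get_obs()['force'])
snap('scene','s5.png');snap('side','d5.png')
s=cv2.imread('pics/s5.png')[130:330,280:480]; d=cv2.imread('pics/d5.png')[130:330,190:390]
cv2.imwrite('pics/z5.png',np.hstack([cv2.resize(i,(400,400),interpolation=cv2.INTER_CUBIC) for i in(s,d)]))
E
```

```text
clock: 5.78
tool_pos: [0.559, -0.0172, 0.2109]
orientation: [-78.1, 89.6, 10.6]
force: [0.1, -0.2, -1.2]
opening: 0.022
rot deg [-6.2000e-01 -1.2000e-01  1.7979e+02] units [-1.200e-01 -2.000e-02  3.596e+01]
rot deg [-0.07  0.4  -0.21] units [-0.01  0.08 -0.04]
shift m [-0.0005 -0.     -0.0509] units [-0.008 -0.001 -0.848]
[ 0.14106482 -0.19936239 -1.18645154]
```

View pics/z5.png

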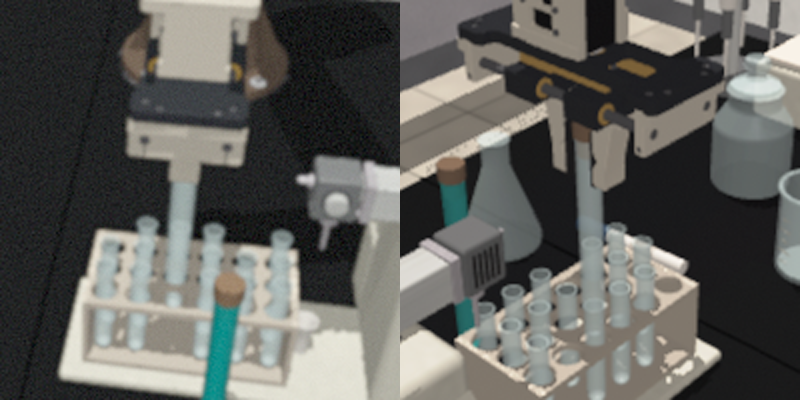

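```bash
python3 -m crank '[{"linear":[0,0,0.35],"rot":[0,0,0],"hand":0.1},{"linear":[0,0,0.4],"rot":[0,0,0],"hand":0.1},{"linear":[0,0,0.4],"rot":[0,0,0],"hand":0.1},{"linear":[0,0,0.3],"rot":[0,0,0],"hand":0.1},{"linear":[0,0,0.3],"rot":[0,0.1,0],"hand":0.1},{"linear":[0,0,0],"rot":[0,0,0],"hand":0.1}]'; python3 - <<'E'
from h import *
plan([0.506,-0.284,0.31],[np.cos(YAW),np.sin(YAW)]); print(monitor.get_obs()['force'])
snap('scene','s6.png');snap('side','d6.png')
s=cv2.imread('pics/s6.png')[50:350,200:500]; d=cv2.imread('pics/d6.png')[50:350,150:450]
cv2.imwrite('pics/z6.png',np.hstack([cv2.resize(i,(400,400),interpolation=cv2.INTER_CUBIC) for i in(s,d)]))
E
```

```text
clock: 6.62
tool_pos: [0.5555, -0.0174, 0.3126]
orientation: [90.3, 89.3, 179.0]
force: [-0.0, -0.2, -0.4]
opening: 0.0224
rot deg [ 1.1000e+00 -2.0000e-02  1.7983e+02] units [ 0.22 -0.   35.97]
rot deg [-0.01 -0.7  -0.16] units [-0.   -0.14 -0.03]
shift m [-0.0495 -0.2666 -0.0026] units [-0.825 -4.443 -0.044]
[-0.02946637 -0.21340362 -0.38243844]
```

View pics/z6.png

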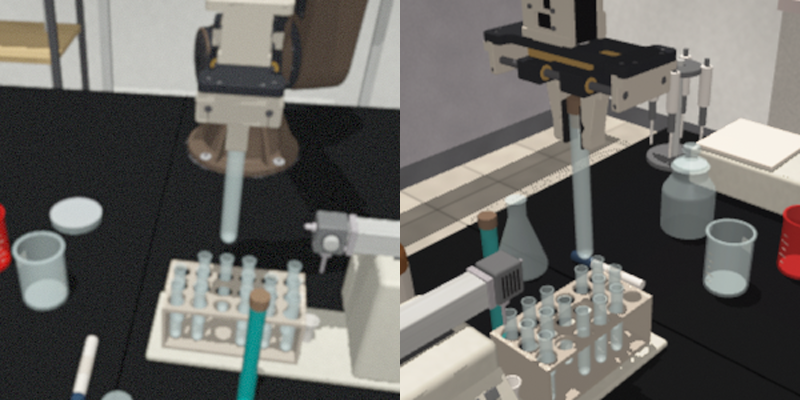

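```bash
python3 - <<'E'
from h import *
S=snap('scene');D=snap('side')
print(tri(ray_fixed(S,371,229.5),ray_fixed(D,287.3,244)))
E
python3 -m crank '[{"linear":[-0.1,-0.4,0],"rot":[0,0,0],"hand":0.1},{"linear":[-0.15,-0.7,0],"rot":[0,-0.1,0],"hand":0.1},{"linear":[-0.15,-0.8,0],"rot":[0,0,0],"hand":0.1},{"linear":[-0.15,-0.8,0],"rot":[0,0,0],"hand":0.1},{"linear":[-0.1,-0.7,0],"rot":[0,0,0],"hand":0.1},{"linear":[-0.1,-0.4,0],"rot":[0,0,0],"hand":0.1},{"linear":[0,0,0],"rot":[0,0,0],"hand":0.1},{"linear":[0,0,0],"rot":[0,0,0],"hand":0.1}]'; python3 - <<'E'
from h import *
plan([0.506,-0.284,0.31],[np.cos(YAW),np.sin(YAW)]); print(monitor.get_obs()['force'])
snap('scene','s7.png');snap('side','d7.png')
s=cv2.imread('pics/s7.png')[50:300,120:370]; d=cv2.imread('pics/d7.png')[50:300,280:530]
cv2.imwrite('pics/z7.png',np.hstack([cv2.resize(i,(400,400),interpolation=cv2.INTER_CUBIC) for i in(s,d)]))
E
```

```text
(array([ 0.54883101, -0.01347087,  0.16815689]), np.float64(0.0033803904504202662))
clock: 7.82
tool_pos: [0.5048, -0.2509, 0.303]
orientation: [89.4, 89.0, 178.1]
force: [0.2, 1.5, -1.0]
opening: 0.0223
rot deg [ 1.5100e+00 -5.0000e-02  1.7975e+02] units [ 3.000e-01 -1.000e-02  3.595e+01]
rot deg [-0.03 -0.96 -0.24] units [-0.01 -0.19 -0.05]
shift m [ 0.0012 -0.0331  0.007 ] units [ 0.02  -0.552  0.117]
[ 0.24599373  1.51969267 -0.95584841]
```

View pics/z7.png

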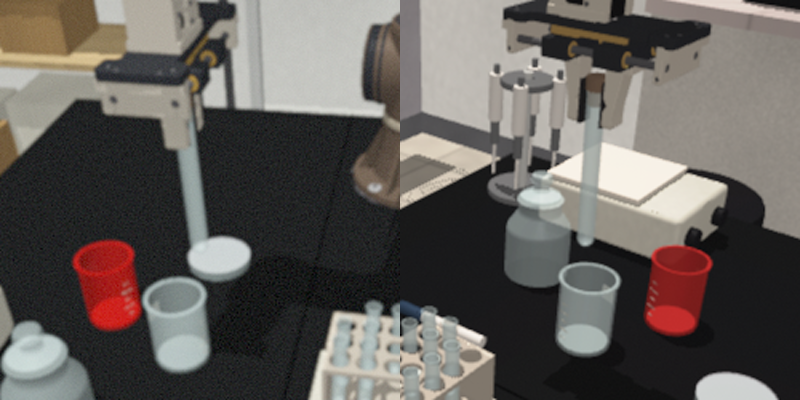

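```bash
python3 -m crank '[{"linear":[0.02,-0.4,0],"rot":[0,-0.2,0],"hand":0.1},{"linear":[0,-0.2,0],"rot":[0,0,0],"hand":0.1},{"linear":[0,0,0],"rot":[0,0,0],"hand":0.1},{"linear":[0,0,0],"rot":[0,0,0],"hand":0.1}]'; python3 - <<'E'
from h import *
plan([0.506,-0.284,0.31],[np.cos(YAW),np.sin(YAW)]); print(monitor.get_obs()['force'])
snap('scene','s8.png');snap('side','d8.png')
s=cv2.imread('pics/s8.png')[50:300,120:370]; d=cv2.imread('pics/d8.png')[50:300,280:530]
cv2.imwrite('pics/z8.png',np.hstack([cv2.resize(i,(400,400),interpolation=cv2.INTER_CUBIC) for i in(s,d)]))
E
```

```text
clock: 8.43
tool_pos: [0.5074, -0.2843, 0.3032]
orientation: [-53.2, 89.9, 35.8]
force: [0.6, -0.7, -0.6]
opening: 0.0223
rot deg [-1.2000e-01 -8.0000e-02  1.7948e+02] units [-2.00e-02 -2.00e-02  3.59e+01]
rot deg [-0.05  0.07 -0.52] units [-0.01  0.01 -0.1 ]
shift m [-0.0014  0.0003  0.0068] units [-0.023  0.005  0.113]
[ 0.61341401 -0.70412832 -0.58951738]
```

View pics/z8.png

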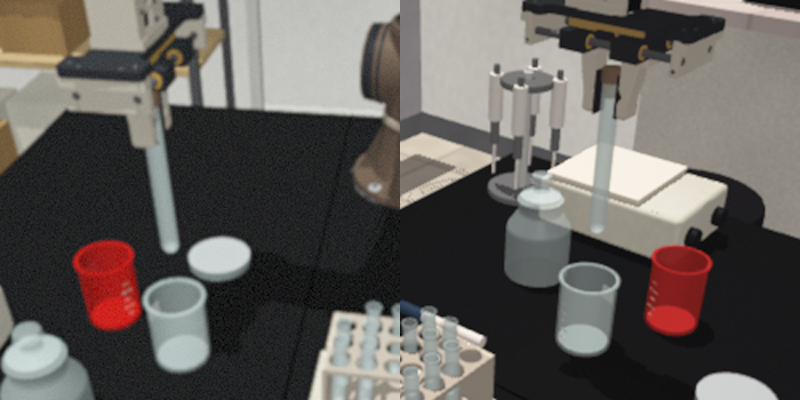

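```bash
python3 - <<'E'
from h import *
S=snap('scene','s9.png');D=snap('side')
print(tri(ray_fixed(S,226.0,205.8),ray_fixed(D,403.6,194.8)))
p=[.506,-.284,.16]
print(fproj(S,p),fproj(D,p))
s=snap('wrist','w9.png')
E
```

```text
(array([ 0.5031585 , -0.28312044,  0.16027403]), np.float64(0.0008254131556068356))
[225.23210588 206.94126308] [402.66065653 194.12298479]
```

View pics/w9.png

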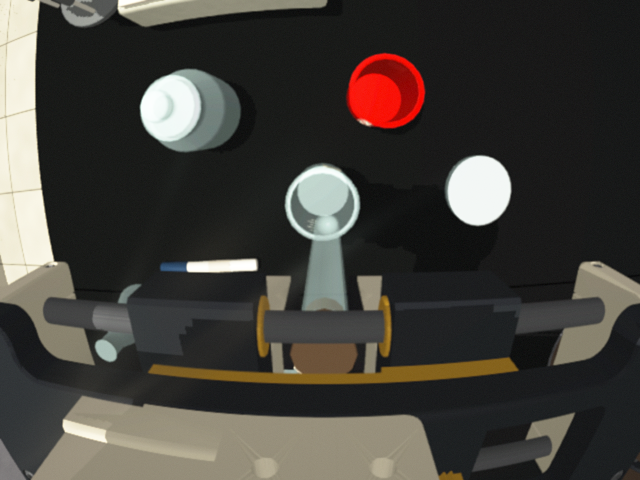

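```bash
python3 -m crank '[{"linear":[0.03,0,-0.3],"rot":[0,0,0],"hand":0.1},{"linear":[0,0,-0.4],"rot":[0,0,0],"hand":0.1},{"linear":[0,0,-0.4],"rot":[0,0,0],"hand":0.1},{"linear":[0,0,-0.4],"rot":[0,0,0],"hand":0.1},{"linear":[0,0,-0.4],"rot":[0,0,0],"hand":0.1},{"linear":[0,0,-0.3],"rot":[0,0,0],"hand":0.1},{"linear":[0,0,0],"rot":[0,0,0],"hand":0.1}]'; python3 - <<'E'
from h import *
plan([0.509,-0.284,0.15],[np.cos(YAW),np.sin(YAW)]); print(monitor.get_obs()['force'])
snap('scene','s10.png');snap('side','d10.png')
s=cv2.imread('pics/s10.png')[100:300,150:350]; d=cv2.imread('pics/d10.png')[100:300,300:500]
cv2.imwrite('pics/z10.png',np.hstack([cv2.resize(i,(400,400),interpolation=cv2.INTER_CUBIC) for i in(s,d)]))
E
```

```text
clock: 9.55
tool_pos: [0.5095, -0.2835, 0.1688]
orientation: [-89.7, 89.8, -0.5]
force: [0.2, 0.5, -0.2]
opening: 0.0223
rot deg [-3.6000e-01  1.0000e-02  1.7939e+02] units [-0.07  0.   35.88]
rot deg [ 0.    0.23 -0.6 ] units [ 0.    0.05 -0.12]
shift m [-0.0005 -0.0005 -0.0188] units [-0.008 -0.008 -0.314]
[ 0.23092103  0.48874411 -0.15036275]
```

View pics/z10.png

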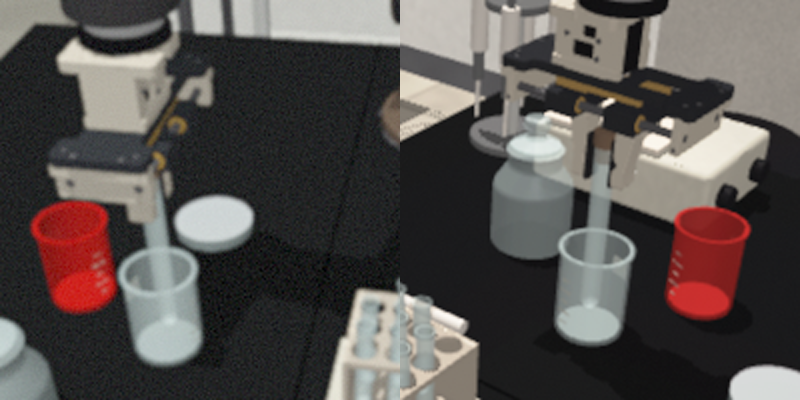

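```bash
python3 -m crank '[{"linear":[0,0,-0.15],"rot":[0,0,0],"hand":0.1},{"linear":[0,0,-0.1],"rot":[0,0,0],"hand":0.1},{"linear":[0,0,-0.06],"rot":[0,0,0],"hand":0.1},{"linear":[0,0,0],"rot":[0,0,0],"hand":0.1},{"linear":[0,0,0],"rot":[0,0,0],"hand":0.1}]'
```

```text
clock: 10.28
tool_pos: [0.5118, -0.2842, 0.153]
orientation: [-100.4, 89.4, -11.2]
force: [0.1, -0.4, -1.3]
opening: 0.0221
```

```bash
python3 -m crank '[{"linear":[0,0,-0.08],"rot":[0,0,0],"hand":0.1},{"linear":[0,0,0],"rot":[0,0,0],"hand":0.1},{"linear":[0,0,0],"rot":[0,0,0],"hand":0.1}]'; python3 - <<'E'
from h import *
plan([0.509,-0.284,0.15],[np.cos(YAW),np.sin(YAW)]); print(monitor.get_obs()['force'])
snap('scene','s11.png');snap('side','d11.png')
s=cv2.imread('pics/s11.png')[150:300,170:320]; d=cv2.imread('pics/d11.png')[150:300,320:470]
cv2.imwrite('pics/z11.png',np.hstack([cv2.resize(i,(400,400),interpolation=cv2.INTER_CUBIC) for i in(s,d)]))
E
```

```text
clock: 10.65
tool_pos: [0.5124, -0.2845, 0.1488]
orientation: [-102.1, 89.3, -13.0]
force: [-0.7, -0.1, -0.4]
opening: 0.0221
rot deg [ -1.09   0.26 179.35] units [-0.22  0.05 35.87]
rot deg [ 0.16  0.7  -0.65] units [ 0.03  0.14 -0.13]
shift m [-0.0034  0.0005  0.0012] units [-0.057  0.009  0.021]
[-0.69908905 -0.08832969 -0.39063389]
```

View pics/z11.png

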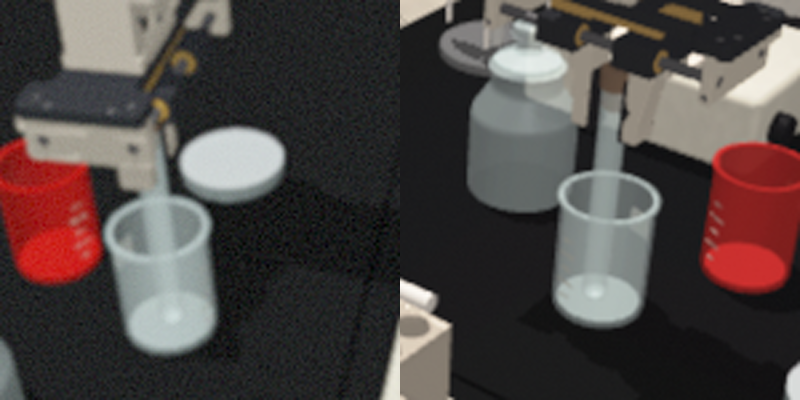

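```bash
python3 -m crank '[{"linear":[0,0,-0.06],"rot":[0,0,0],"hand":0.1},{"linear":[0,0,0],"rot":[0,0,0],"hand":0.1},{"linear":[0,0,0],"rot":[0,0,0],"hand":0.1}]';
```

```text
clock: 11.12
tool_pos: [0.5151, -0.286, 0.1489]
orientation: [-108.8, 88.9, -19.6]
force: [0.4, -0.2, -0.4]
opening: 0.0224
```

```bash
python3 -m crank '[{"linear":[0,0,0],"rot":[0,0,0],"hand":0.3},{"linear":[0,0,0],"rot":[0,0,0],"hand":0.35},{"linear":[0,0,0],"rot":[0,0,0],"hand":0.5},{"linear":[0,0,0],"rot":[0,0,0],"hand":0.7},{"linear":[0,0,0],"rot":[0,0,0],"hand":1},{"linear":[0,0,0],"rot":[0,0,0],"hand":1}]'; python3 - <<'E'
from h import *
plan([0.509,-0.284,0.15],[np.cos(YAW),np.sin(YAW)]); print(monitor.get_obs()['force'])
snap('scene','s12.png');snap('side','d12.png')
s=cv2.imread('pics/s12.png')[100:300,150:350]; d=cv2.imread('pics/d12.png')[100:300,300:500]
cv2.imwrite('pics/z12.png',np.hstack([cv2.resize(i,(400,400),interpolation=cv2.INTER_CUBIC) for i in(s,d)]))
E
```

```text
clock: 11.88
tool_pos: [0.5144, -0.2858, 0.1477]
orientation: [-108.8, 89.0, -19.6]
force: [0.3, -0.9, -0.3]
opening: 0.0649
rot deg [ -1.45   0.53 179.26] units [-0.29  0.11 35.85]
rot deg [ 0.34  0.93 -0.73] units [ 0.07  0.19 -0.15]
shift m [-0.0054  0.0018  0.0023] units [-0.09   0.029  0.038]
[ 0.26419071 -0.89663133 -0.25180732]
```

View pics/z12.png

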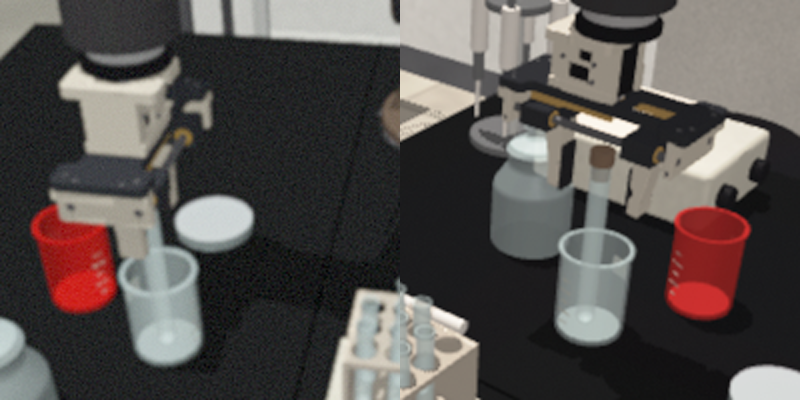

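```bash
python3 -m crank '[{"linear":[0,0,0],"rot":[0,0,0],"hand":1},{"linear":[0,0,0],"rot":[0,0,0],"hand":1},{"linear":[0,0,0.2],"rot":[0,0,0],"hand":1},{"linear":[0,0,0.3],"rot":[0,0,0],"hand":1},{"linear":[0,0,0],"rot":[0,0,0],"hand":1}]'; python3 - <<'E'
from h import *
plan([0.509,-0.284,0.15],[np.cos(YAW),np.sin(YAW)]); print(monitor.get_obs()['force'])
snap('scene','s13.png');snap('side','d13.png')
s=cv2.imread('pics/s13.png')[100:300,150:350]; d=cv2.imread('pics/d13.png')[100:300,300:500]
cv2.imwrite('pics/z13.png',np.hstack([cv2.resize(i,(400,400),interpolation=cv2.INTER_CUBIC) for i in(s,d)]))
E
```

```text
clock: 12.6
tool_pos: [0.5147, -0.2859, 0.1801]
orientation: [-109.5, 89.0, -20.3]
force: [0.2, -0.8, -0.6]
opening: 0.0874
rot deg [ -1.51   0.57 179.25] units [-0.3   0.11 35.85]
rot deg [ 0.36  0.97 -0.74] units [ 0.07  0.19 -0.15]
shift m [-0.0057  0.0019 -0.0301] units [-0.095  0.032 -0.502]
[ 0.22339757 -0.83749173 -0.61209984]
```

View pics/z13.png

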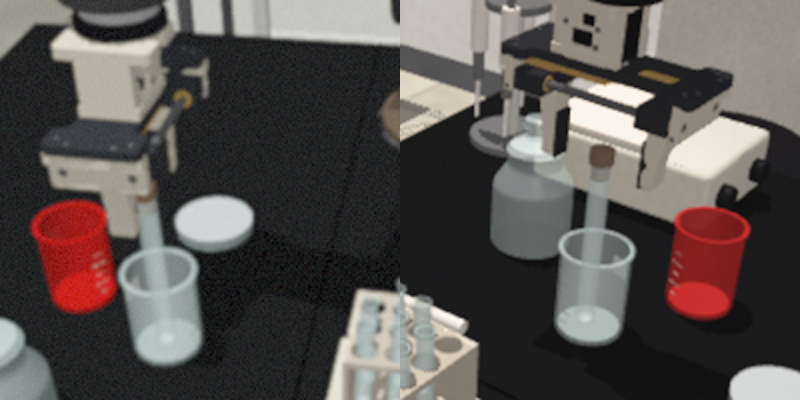

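```bash
python3 -m crank '[{"linear":[0,0,0.4],"rot":[0,0.1,0],"hand":1},{"linear":[0,0,0.8],"rot":[0,0,0],"hand":1},{"linear":[0,0,0.8],"rot":[0,0,0],"hand":1},{"linear":[0,0,0.8],"rot":[0,0,0.8],"hand":1},{"linear":[0.02,0.2,0],"rot":[0,0,1],"hand":1},{"linear":[0.02,0.2,0],"rot":[0,0,1],"hand":0.9},{"linear":[0.02,0.2,0],"rot":[0,0,1],"hand":0.8},{"linear":[0.02,0.2,0],"rot":[0,0,1],"hand":0.8},{"linear":[0.02,0.2,0],"rot":[0,0,1],"hand":0.8},{"linear":[0.02,0.2,0],"rot":[0,0,1],"hand":0.8},{"linear":[0.02,0.2,0],"rot":[0,0,1],"hand":0.8},{"linear":[0.02,0.2,0],"rot":[0,0,1],"hand":0.8},{"linear":[0.02,0.2,0],"rot":[0,0,1],"hand":0.8},{"linear":[0.02,0.2,0],"rot":[0,0,1],"hand":0.8},{"linear":[0.02,0.2,0],"rot":[0,0,1],"hand":0.8},{"linear":[0.02,0.2,0],"rot":[0,0,1],"hand":0.8},{"linear":[0.02,0.2,0],"rot":[0,0,1],"hand":0.8}]'; python3 - <<'E'
from h import *
print(monitor.get_obs()['joint_pos'].round(1))
plan([0.56,0.104,0.30],[np.cos(YAW),np.sin(YAW)])
E
```

```text
clock: 14.82
tool_pos: [0.5241, -0.1234, 0.34]
orientation: [50.6, 89.4, -149.1]
force: [1.1, -0.5, -0.0]
opening: 0.07
[  7.8   4.7  -5.4   0.2 -80.5  62.5]
rot deg [ 6.8000e-01 -6.0000e-02  1.0816e+02] units [ 1.400e-01 -1.000e-02  2.163e+01]
rot deg [-5.000e-02 -6.300e-01 -7.184e+01] units [-1.000e-02 -1.300e-01 -1.437e+01]
shift m [ 0.0359  0.2274 -0.04  ] units [ 0.599  3.789 -0.667]
```

```bash
python3 -m crank '[{"linear":[0.03,0.18,0],"rot":[0,0,1],"hand":0.8},{"linear":[0.03,0.18,0],"rot":[0,0,1],"hand":0.8},{"linear":[0.03,0.18,0],"rot":[0,0,1],"hand":0.8},{"linear":[0.03,0.18,0],"rot":[0,0,1],"hand":0.8},{"linear":[0.03,0.18,0],"rot":[0,0,1],"hand":0.8},{"linear":[0.03,0.18,0],"rot":[0,0,1],"hand":0.8},{"linear":[0.03,0.18,0],"rot":[0,0,1],"hand":0.8},{"linear":[0.03,0.18,0],"rot":[0,0,1],"hand":0.8},{"linear":[0.03,0.18,0],"rot":[0,0,1],"hand":0.8},{"linear":[0.03,0.18,0],"rot":[0,0,1],"hand":0.8},{"linear":[0.03,0.18,0],"rot":[0,0,1],"hand":0.8},{"linear":[0.03,0.18,0],"rot":[0,0,1],"hand":0.8},{"linear":[0.03,0.18,0],"rot":[0,0,1],"hand":0.8},{"linear":[0.03,0.18,0],"rot":[0,0,1],"hand":0.8},{"linear":[0.03,0.18,0],"rot":[0,0,1],"hand":0.8},{"linear":[0.03,0.18,0],"rot":[0,0,1],"hand":0.8},{"linear":[0.03,0.18,0],"rot":[0,0,1],"hand":0.8},{"linear":[0.03,0.18,0],"rot":[0,0,1],"hand":0.8},{"linear":[0.03,0.18,0],"rot":[0,0,1],"hand":0.8},{"linear":[0,0.1,0],"rot":[0,0,1],"hand":0.8}]'; python3 - <<'E'
from h import *
print(monitor.get_obs()['joint_pos'].round(1))
plan([0.56,0.104,0.30],[np.cos(YAW),np.sin(YAW)])
snap('wrist','w14.png')
E
```

```text
clock: 17.32
tool_pos: [0.5537, 0.0955, 0.3257]
orientation: [-4.5, 88.5, -100.8]
force: [-0.4, 0.4, -0.6]
opening: 0.0697
[ 30.5   7.4  -4.5   1.1 -79.1 143. ]
rot deg [ 1.45 -0.21  4.76] units [ 0.29 -0.04  0.95]
rot deg [  -0.33   -2.22 -175.23] units [ -0.07  -0.44 -35.05]
shift m [ 0.0063  0.0085 -0.0257] units [ 0.105  0.141 -0.428]
```

View pics/w14.png

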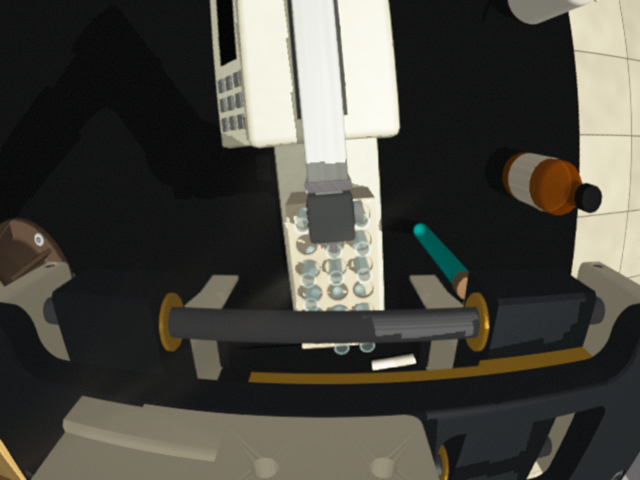

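```bash
python3 -m crank '[{"linear":[0.1,0.13,-0.3],"rot":[0.28,-0.04,0.9],"hand":0.8},{"linear":[0,0,-0.3],"rot":[0,0,0],"hand":0.8},{"linear":[0,0,0],"rot":[0,0,0],"hand":0.8},{"linear":[0,0,0],"rot":[0,0,0],"hand":0.8}]'; python3 - <<'E'
from h import *
plan([0.56,0.104,0.181],[np.cos(YAW),np.sin(YAW)])
s=snap('wrist','w15.png')
im=cv2.imread('pics/w15.png')[80:380,180:500]; cv2.imwrite('pics/w15z.png',cv2.resize(im,None,fx=2,fy=2,interpolation=cv2.INTER_CUBIC))
for p in ([.5435,.0875,.22],[.5775,.0875,.22],[.5435,.1235,.22],[.5775,.1235,.22],[.585,.104,.2]): print(p,wproj(s,p).round(1))
E
```

```text
clock: 17.88
tool_pos: [0.5593, 0.1037, 0.288]
orientation: [-59.8, 89.9, -151.3]
force: [0.3, 0.1, 0.5]
opening: 0.0703
rot deg [ 0.06 -0.1   0.09] units [ 0.01 -0.02  0.02]
rot deg [-1.6000e-01 -9.0000e-02 -1.7991e+02] units [-3.000e-02 -2.000e-02 -3.598e+01]
shift m [ 0.0007  0.0003 -0.107 ] units [ 0.011  0.006 -1.783]
[0.5435, 0.0875, 0.22] [299.5 272.4]
[0.5775, 0.0875, 0.22] [351.7 271.1]
[0.5435, 0.1235, 0.22] [296.9 218.6]
[0.5775, 0.1235, 0.22] [351.3 217.2]
[0.585, 0.104, 0.2] [360.3 238. ]
```

View pics/w15z.png

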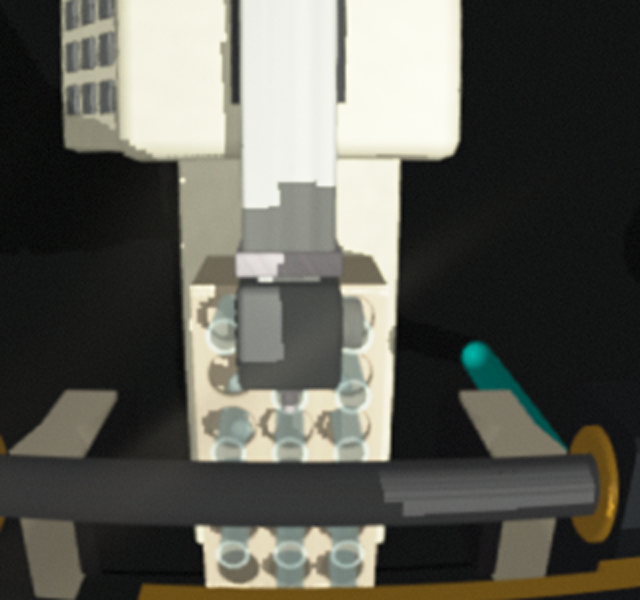

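```bash
python3 -m crank '[{"linear":[0.02,0,-0.4],"rot":[0,0,0],"hand":0.8},{"linear":[0,0,-0.5],"rot":[0,0,0],"hand":0.8},{"linear":[0,0,-0.5],"rot":[0,0,0],"hand":0.8},{"linear":[0,0,-0.2],"rot":[0,0,0],"hand":0.8},{"linear":[0,0,0],"rot":[0,0,0],"hand":0.8},{"linear":[0,0,0],"rot":[0,0,0],"hand":0.8}]'; python3 - <<'E'
from h import *
plan([0.5605,0.1035,0.181],[np.cos(YAW),np.sin(YAW)])
snap('wrist','w16.png')
snap('scene','s16.png');snap('side','d16.png')
s=cv2.imread('pics/s16.png')[130:330,350:550]; d=cv2.imread('pics/d16.png')[130:330,130:330]
cv2.imwrite('pics/z16.png',np.hstack([cv2.resize(i,(400,400),interpolation=cv2.INTER_CUBIC) for i in(s,d)]))
E
```

```text
clock: 18.68
tool_pos: [0.5634, 0.1044, 0.1955]
orientation: [109.1, 89.6, 17.4]
force: [0.1, -0.7, -0.5]
opening: 0.07
rot deg [-0.12  0.38  0.16] units [-0.02  0.08  0.03]
rot deg [   0.6     0.19 -179.84] units [  0.12   0.04 -35.97]
shift m [-0.0029 -0.0009 -0.0145] units [-0.048 -0.015 -0.242]
```

View pics/z16.png

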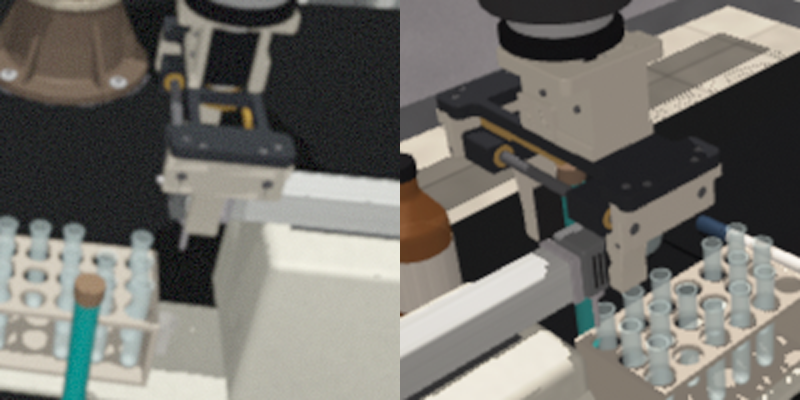

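View pics/w16.png

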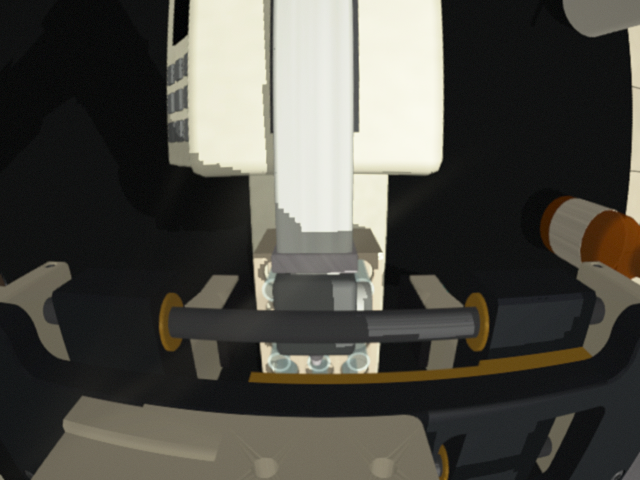

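```bash
python3 -m crank '[{"linear":[-0.06,-0.01,-0.2],"rot":[0,0.08,0],"hand":0.8},{"linear":[-0.02,0,-0.1],"rot":[0,0,0],"hand":0.8},{"linear":[0,0,0],"rot":[0,0,0],"hand":0.8},{"linear":[0,0,0],"rot":[0,0,0],"hand":0.8}]'; python3 - <<'E'
from h import *
plan([0.5605,0.1035,0.181],[np.cos(YAW),np.sin(YAW)])
E
```

```text
clock: 19.32
tool_pos: [0.5581, 0.1038, 0.1765]
orientation: [-170.6, 89.8, 97.7]
force: [1.1, 0.4, 1.3]
opening: 0.0698
rot deg [-0.15 -0.02  0.17] units [-0.03 -0.    0.03]
rot deg [-3.0000e-02  2.4000e-01 -1.7983e+02] units [-1.000e-02  5.000e-02 -3.597e+01]
shift m [ 0.0024 -0.0003  0.0045] units [ 0.041 -0.005  0.075]
```

```bash
python3 -m crank '[{"linear":[0.04,0,0.07],"rot":[0,0,0],"hand":0.8},{"linear":[0,0,0],"rot":[0,0,0],"hand":0.7},{"linear":[0,0,0],"rot":[0,0,0],"hand":0.55}]'; python3 - <<'E'
from h import *
plan([0.5605,0.1035,0.181],[np.cos(YAW),np.sin(YAW)])
E
```

```text
clock: 19.7
tool_pos: [0.5611, 0.104, 0.1815]
orientation: [171.2, 89.8, 79.5]
force: [-0.2, -0.4, -0.7]
opening: 0.0565
rot deg [-0.17  0.03  0.16] units [-0.03  0.01  0.03]
rot deg [ 5.0000e-02  2.7000e-01 -1.7984e+02] units [ 1.000e-02  5.000e-02 -3.597e+01]
shift m [-0.0006 -0.0005 -0.0005] units [-0.009 -0.008 -0.009]
```

Well aligned with the head; now squeeze.

```bash
python3 -m crank '[{"linear":[0,0,0],"rot":[0,0,0],"hand":0.3},{"linear":[0,0,0],"rot":[0,0,0],"hand":0.2},{"linear":[0,0,0],"rot":[0,0,0],"hand":0.2},{"linear":[0,0,0],"rot":[0,0,0],"hand":0.2},{"linear":[0,0,0],"rot":[0,0,0],"hand":0.2}]'; python3 - <<'E'
from h import *
plan([0.5605,0.1035,0.181],[np.cos(YAW),np.sin(YAW)])
print(monitor.get_obs()['moment'])
E
```

```text
clock: 20.32
tool_pos: [0.5605, 0.1039, 0.1816]
orientation: [-174.9, 89.8, 93.4]
force: [-2.0, -0.2, 0.7]
opening: 0.0353
rot deg [-0.17 -0.01  0.15] units [-0.03 -0.    0.03]
rot deg [-2.0000e-02  2.6000e-01 -1.7985e+02] units [ -0.     0.05 -35.97]
shift m [ 0.     -0.0004 -0.0006] units [ 0.    -0.007 -0.01 ]
[0.03861104 0.24736839 0.08505943]
```

```bash
python3 -m crank '[{"linear":[0,-0.15,0],"rot":[0,0,0],"hand":0.2},{"linear":[-0.01,-0.2,0],"rot":[0,0,0],"hand":0.2},{"linear":[-0.01,-0.2,0],"rot":[0,0,0],"hand":0.2},{"linear":[0,0,0],"rot":[0,0,0],"hand":0.2}]'; python3 - <<'E'
from h import *
plan([0.5605-.0039,0.1039-.15,0.181],[np.cos(YAW),np.sin(YAW)])
s=snap('wrist','w17.png')
im=cv2.imread('pics/w17.png')[80:380,180:500]; cv2.imwrite('pics/w17z.png',cv2.resize(im,None,fx=2,fy=2,interpolation=cv2.INTER_CUBIC))
E
```

```text
clock: 20.82
tool_pos: [0.5598, 0.0739, 0.1816]
orientation: [170.1, 89.5, 78.5]
force: [-2.9, 4.0, 1.9]
opening: 0.0353
rot deg [-0.47  0.1   0.1 ] units [-0.09  0.02  0.02]
rot deg [ 1.5000e-01  7.4000e-01 -1.7989e+02] units [ 3.000e-02  1.500e-01 -3.598e+01]
shift m [-0.0032 -0.12   -0.0006] units [-0.053 -1.999 -0.01 ]
```

View pics/w17z.png

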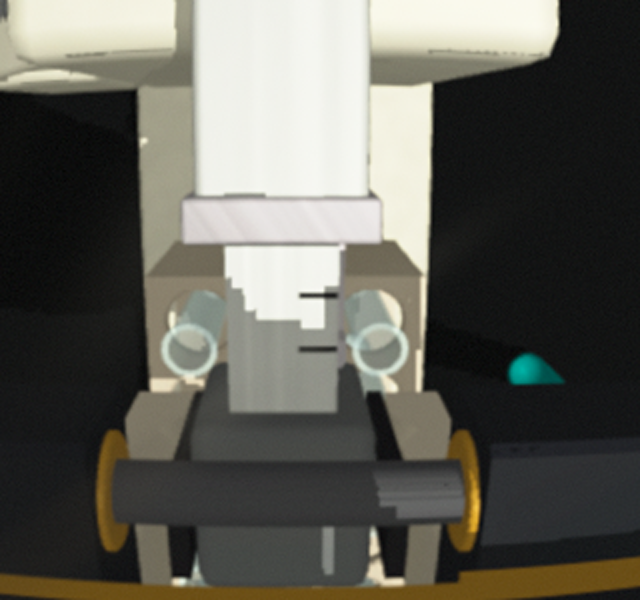

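```bash
python3 -m crank '[{"linear":[-0.01,-0.25,0],"rot":[0,0,0],"hand":0.2},{"linear":[-0.01,-0.25,0],"rot":[0,0,0],"hand":0.2},{"linear":[-0.01,-0.25,0],"rot":[0,0,0],"hand":0.2},{"linear":[-0.01,-0.25,0],"rot":[0,0,0],"hand":0.2},{"linear":[0,-0.25,0],"rot":[-0.08,0,0],"hand":0.2},{"linear":[0,-0.25,0],"rot":[0,0,0],"hand":0.2},{"linear":[0,-0.25,0],"rot":[0,0,0],"hand":0.2},{"linear":[0,0,0],"rot":[0,0,0],"hand":0.2}]'; python3 - <<'E'
from h import *
plan([0.5605-.0039,0.1039-.15,0.181],[np.cos(YAW),np.sin(YAW)])
print(monitor.get_obs()['joint_pos'].round(1))
s=snap('wrist','w18.png')
im=cv2.imread('pics/w18.png')[30:330,180:500]; cv2.imwrite('pics/w18z.png',cv2.resize(im,None,fx=2,fy=2,interpolation=cv2.INTER_CUBIC))
E
```

```text
clock: 21.88
tool_pos: [0.5573, -0.0254, 0.1816]
orientation: [172.3, 89.5, 80.8]
force: [-1.7, 4.6, 2.3]
opening: 0.0355
rot deg [-0.5   0.08 -0.02] units [-0.1   0.02 -0.  ]
rot deg [-1.3000e-01 -7.9000e-01  1.7997e+02] units [-3.000e-02 -1.600e-01  3.599e+01]
shift m [-0.0007 -0.0207 -0.0006] units [-0.012 -0.345 -0.01 ]
[ 17.2  11.5 -17.8  -0.5 -60.4 161.6]
```

View pics/w18z.png

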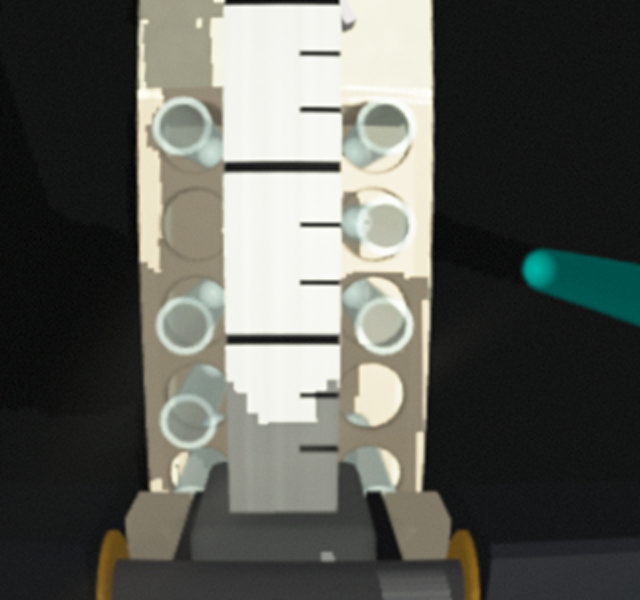

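```bash
python3 -m crank '[{"linear":[-0.01,-0.2,0],"rot":[-0.1,0,0],"hand":0.2},{"linear":[0,-0.1,0],"rot":[0,0,0],"hand":0.2},{"linear":[0,0,0],"rot":[0,0,0],"hand":0.2},{"linear":[0,0,0],"rot":[0,0,0],"hand":0.2}]'; python3 - <<'E'
from h import *
plan([0.5605-.0039,0.1039-.15,0.181],[np.cos(YAW),np.sin(YAW)])
s=snap('wrist','w19.png'); print(monitor.get_obs()['tool_pos'])
im=cv2.imread('pics/w19.png')[0:200,220:440]; cv2.imwrite('pics/w19z.png',cv2.resize(im,None,fx=3,fy=3,interpolation=cv2.INTER_CUBIC))
E
```

```text
clock: 22.42
tool_pos: [0.557, -0.0394, 0.1816]
orientation: [149.3, 89.8, 57.9]
force: [-1.4, 5.4, 3.0]
opening: 0.0356
rot deg [-0.14  0.09 -0.1 ] units [-0.03  0.02 -0.02]
rot deg [-1.400e-01 -2.200e-01  1.799e+02] units [-3.000e-02 -4.000e-02  3.598e+01]
shift m [-0.0004 -0.0067 -0.0006] units [-0.006 -0.112 -0.009]
[ 0.55697219 -0.03929632  0.18156568]
```

View pics/w19z.png

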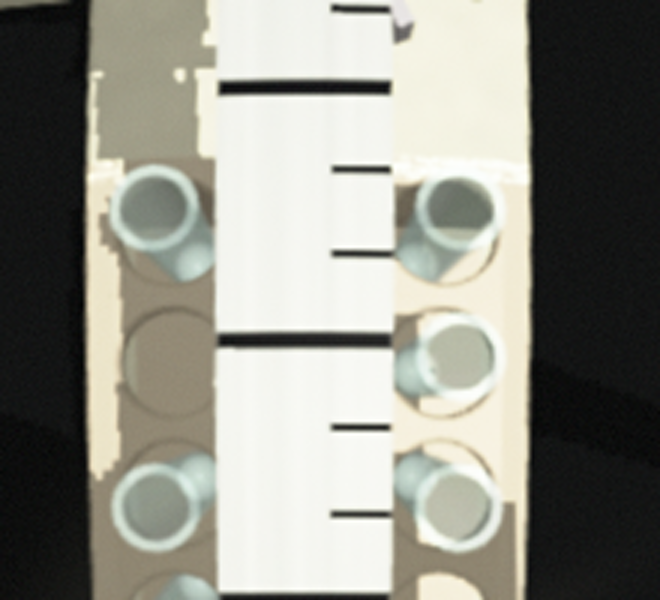

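```bash
python3 -m crank '[{"linear":[-0.005,-0.11,0],"rot":[0,0,0],"hand":0.2},{"linear":[0,0,0],"rot":[0,0,0],"hand":0.2},{"linear":[0,0,0],"rot":[0,0,0],"hand":0.2}]'; python3 - <<'E'
from h import *
plan([0.5605-.0039,0.1039-.15,0.181],[np.cos(YAW),np.sin(YAW)])
s=snap('wrist','w20.png'); print(monitor.get_obs()['tool_pos'])
# mouth from w17
o=dict(s['obs']); o['tool_pos']=np.array([0.5598,.0739,.1816]); o['orientation']=np.array([170.1,89.5,78.5])
t=dict(s); t['obs']=o
for z in (.212,.218,.220): print('mouth edge w17',z,wz(t,321,80+243/2,z).round(4))
print('line short w17',[wz(t,330,80+r/2,.212).round(4) for r in(295,349)])
g=cv2.cvtColor(s['image'],cv2.COLOR_RGB2GRAY)[:260,300:325].mean(1)
print([ (i,int(g[i])) for i in range(1,259) if g[i]<g[i-1] and g[i]<=g[i+1] and g[i]<100])
snap('scene','s20.png');snap('side','d20.png')
a=cv2.imread('pics/s20.png')[170:270,340:520]; d=cv2.imread('pics/d20.png')[190:340,130:350]
cv2.imwrite('pics/z20a.png',cv2.resize(a,None,fx=4,fy=4,interpolation=cv2.INTER_CUBIC))
cv2.imwrite('pics/z20d.png',cv2.resize(d,None,fx=3.6,fy=3.6,interpolation=cv2.INTER_CUBIC))
E
```

```text
clock: 22.85
tool_pos: [0.5569, -0.0433, 0.1816]
orientation: [158.3, 89.8, 66.9]
force: [-1.5, 4.5, 2.5]
opening: 0.0356
rot deg [-0.21  0.09 -0.15] units [-0.04  0.02 -0.03]
rot deg [-1.4000e-01 -3.3000e-01  1.7985e+02] units [-3.000e-02 -7.000e-02  3.597e+01]
shift m [-0.0003 -0.0028 -0.0006] units [-0.005 -0.047 -0.01 ]
[ 0.55687918 -0.0432267   0.18154973]
mouth edge w17 0.212 [0.5605 0.122  0.212 ]
mouth edge w17 0.218 [0.5606 0.123  0.218 ]
mouth edge w17 0.22 [0.5606 0.1234 0.22  ]
line short w17 [array([0.5634, 0.1125, 0.212 ]), array([0.5632, 0.1024, 0.212 ])]
[(29, 19), (114, 31), (200, 24)]
```

View pics/z20a.png

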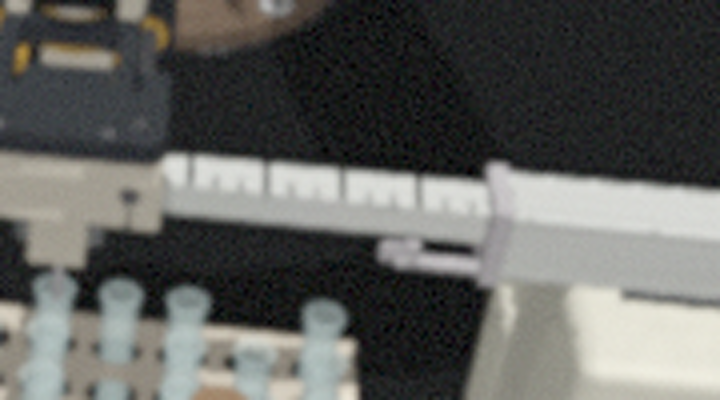

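View pics/z20d.png

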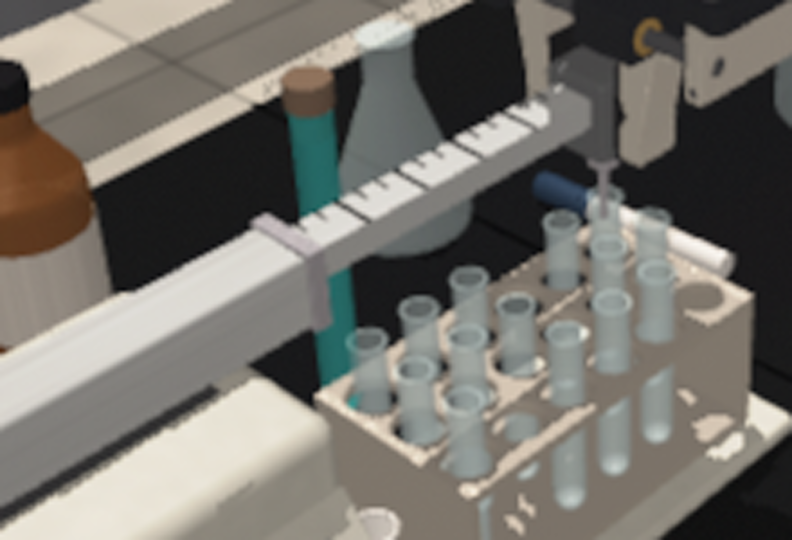

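```bash
python3 -m crank '[{"linear":[-0.005,-0.08,0],"rot":[0,0,0],"hand":0.2},{"linear":[0,0,0],"rot":[0,0,0],"hand":0.2},{"linear":[0,0,0],"rot":[0,0,0],"hand":0.2}]'; python3 - <<'E'
from h import *
plan([0.5605-.0039,0.1039-.15,0.181],[np.cos(YAW),np.sin(YAW)])
s=snap('wrist','w21.png'); print(monitor.get_obs()['tool_pos'])
g=cv2.cvtColor(s['image'],cv2.COLOR_RGB2GRAY)[:260,300:325].mean(1)
r=[ i for i in range(1,259) if g[i]<g[i-1] and g[i]<=g[i+1] and g[i]<100]; print(r,[wz(s,312,i,.212).round(4) for i in r])
E
```

```text
clock: 23.38
tool_pos: [0.5568, -0.0458, 0.1816]
orientation: [162.7, 89.7, 71.3]
force: [-2.1, 5.1, 3.1]
opening: 0.0355
rot deg [-0.25  0.09 -0.18] units [-0.05  0.02 -0.04]
rot deg [-1.3000e-01 -4.0000e-01  1.7982e+02] units [-3.000e-02 -8.000e-02  3.596e+01]
shift m [-0.0002 -0.0003 -0.0006] units [-0.004 -0.005 -0.01 ]
[ 0.55681962 -0.04578174  0.18155819]
[29, 113, 200] [array([0.5557, 0.063 , 0.212 ]), array([0.555 , 0.0331, 0.212 ]), array([0.5542, 0.003 , 0.212 ])]
```

```bash
python3 -m crank '[{"linear":[0,0,0],"rot":[0,0,0],"hand":0.2},{"linear":[0,0,0],"rot":[0,0,0],"hand":0.2},{"linear":[0,0,0],"rot":[0,0,0],"hand":0.2},{"linear":[0,0,0],"rot":[0,0,0],"hand":0.2}]'; python3 - <<'E'
from h import *
S=snap('scene','s22.png');D=snap('side','d22.png'); print(monitor.get_obs()['tool_pos'])
d=cv2.imread('pics/d22.png')[220:300,180:300]; a=cv2.imread('pics/s22.png')[190:250,370:490]
cv2.imwrite('pics/z22.png',np.vstack([cv2.resize(a,(720,360)),cv2.resize(d,(360,240))[:, :].repeat(2,1)][:1]))
cv2.imwrite('pics/z22d.png',cv2.resize(d,(720,480),interpolation=cv2.INTER_CUBIC))
b=cv2.imread('pics/s22.png')[100:480,60:440]; cv2.imwrite('pics/z22b.png',cv2.resize(b,(570,570)))
E
```

```text
clock: 23.92
tool_pos: [0.5569, -0.0433, 0.1815]
orientation: [169.6, 89.7, 78.3]
force: [-1.2, 5.6, 1.8]
opening: 0.0354
[ 0.55685524 -0.04320132  0.18154674]
```

View pics/z22.png

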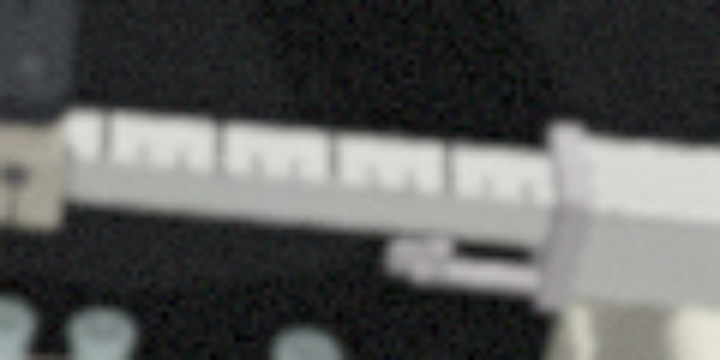

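View pics/z22d.png

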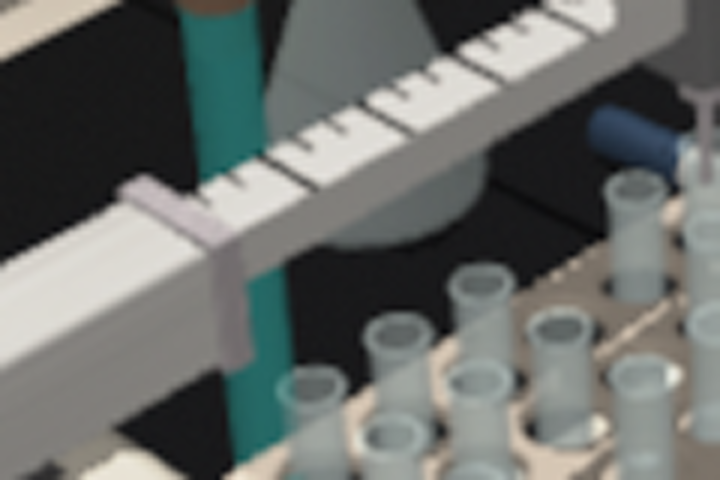

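View pics/z22b.png

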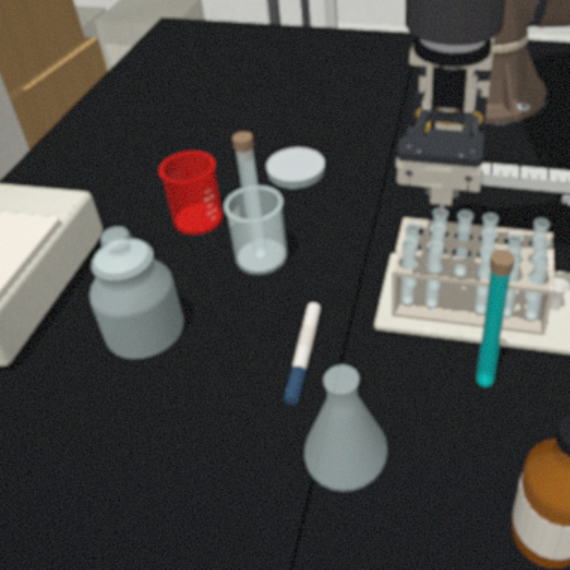

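```bash
python3 -m crank '[{"linear":[-0.003,-0.055,0],"rot":[0,0,0],"hand":0.2},{"linear":[0,-0.012,0],"rot":[0,0,0],"hand":0.2},{"linear":[0,-0.012,0],"rot":[0,0,0],"hand":0.2},{"linear":[0,-0.012,0],"rot":[0,0,0],"hand":0.2}]'; python3 - <<'E'
from h import *
for i in range(4):
    print(monitor.get_obs()['tool_pos']); s=snap('wrist',f'w23.png')
g=cv2.cvtColor(s['image'],cv2.COLOR_RGB2GRAY)[:260,300:325].mean(1).astype(float)
r=[ i for i in range(1,259) if g[i]<g[i-1] and g[i]<=g[i+1] and g[i]<100]
for i in r:
    w=np.clip(200-g[i-4:i+5],0,None); c=(w*np.arange(i-4,i+5)).sum()/w.sum(); print(c,wz(s,312,c,.212).round(4))
E
```

```text
clock: 24.52
tool_pos: [0.5568, -0.0458, 0.1815]
orientation: [173.9, 89.7, 82.7]
force: [-3.4, 7.1, 2.6]
opening: 0.0355
[ 0.55679246 -0.04579813  0.18154299]
[ 0.55680389 -0.04579529  0.18153239]
[ 0.55679482 -0.04578041  0.18153277]
[ 0.55679927 -0.04581071  0.18154602]
28.83995295878548 [0.5556 0.0631 0.212 ]
112.83197572272798 [0.555  0.0332 0.212 ]
199.25429137323948 [0.5542 0.0032 0.212 ]
```

```bash
python3 - <<'E'
from h import *
D=snap('side','d24.png'); S=snap('scene','s24.png')
d=cv2.imread('pics/d24.png')[235:275,190:250]; a=cv2.imread('pics/s24.png')[200:230,430:475]
cv2.imwrite('pics/z24.png',np.hstack([cv2.resize(d,(420,400),interpolation=cv2.INTER_CUBIC),cv2.resize(a,(380,400),interpolation=cv2.INTER_CUBIC)]))
# project predicted line5/mouth positions, line 4
for k in range(1,6):
    y=0.0032+.03*(k-1); x0=.5547+.0262*(y-.0032); print(k,fproj(D,[x0-.01,y,.212]).round(1),fproj(D,[x0+.01,y,.212]).round(1),fproj(S,[x0,y,.212]).round(1))
print(monitor.get_obs()['tool_pos'])
E
```

```text
1 [282.  224.5] [272.3 220. ] [384.  211.9]
2 [267.5 232.5] [257.7 227.8] [402.7 213.7]
3 [252.1 241.1] [242.3 236.1] [421.6 215.5]
4 [235.9 250. ] [226.1 244.8] [440.8 217.4]
5 [218.8 259.5] [209. 254.] [460.1 219.2]
[ 0.55679101 -0.04581987  0.18153679]
```

View pics/z24.png

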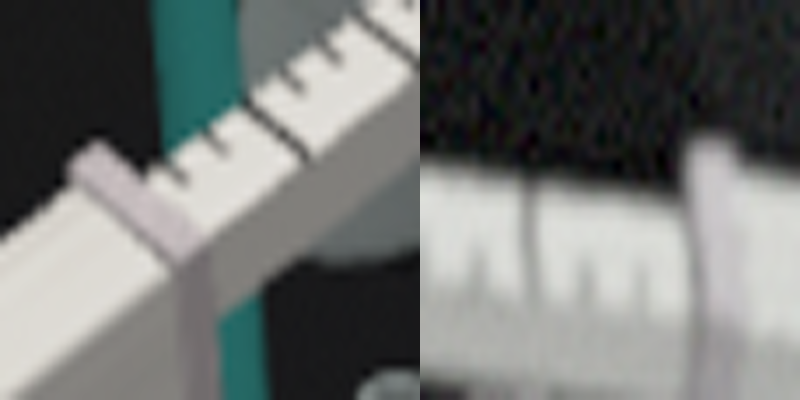

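```bash
python3 - <<'E'
from h import *
o=monitor.get_obs(); print(o['clock'],o['tool_pos'],o['opening']); print(ticket.close_job())
E
```

```text
24.825 [ 0.55679101 -0.04581987  0.18153679] 0.035435247896847495
the job is handed in; nothing more can be done
None
```

I moved the tall tube from row 4 of the rack into the clear beaker, then drew the drop arm out to the fifth long line. I handed the job in at 24.8 s with the head still pinched and the button squeezed.

**Last checks**
- **Arm position:** the tool had travelled 149.7 mm from home. The wrist camera put the fifth line at y = 0.1232 and the sleeve mouth at about 0.123. The scene picture also shows a dark line right at the mouth.
- **Grip:** the opening was 35.4 mm, which matches the button being fully in. The highest force reading I saw at the wrist was about 7 N.
- **Tube and beaker:** the last scene picture that covers them shows the tube standing in the upright beaker. The other tubes and glassware looked undisturbed.

**What disagreed**
- **Arm creep:** about a second before the end the arm had crept back roughly 2.6 mm, because rows that don't move let the spring pull it a little each time. I drew it out again, and it then stayed within 0.1 mm over the remaining camera readings.
- **Hidden mouth:** the wrist camera could not see the sleeve mouth with the arm fully out. Its reading of the fifth line comes from the first three lines and the 30 mm spacing, plus the mouth position measured earlier in the pull.
- **Stopper position:** the wrist and fixed cameras differed by 2 to 4 mm on where the stopper stood. I aimed between them, and the grasp held.

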